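Build the spacer stack on the flatted shaft

TASK

Take the brass cover off the flatted shaft and lay it aside on the desk, then stack D-bore spacers on the shaft, each turned to match its flat, until the top of the stack is level with the red mark of the height gauge that stands beside the shaft. Then put the cover back on top of the stack and press it down so that it sits level on the spacers, lay all left-over spacers in the blue tray, and leave the tape roll, the screwdriver and the calculator where they are.

Things in the scene. Friction and masses are not known exactly. Their poses are not given: they have to be found in the camera images.
- arbor_stand: Fixed assembly stand: grey base plate 97 x 84 mm, 12 mm thick, bearing an upright flatted steel shaft. Origin under the shaft's axis, on the desk; x towards the shaft's flat, z up. The plate reaches 47 mm to -x, 50 mm to +x, 42 mm to either side. One of the two height gauges stands beside it on the flat's side.
- shaft_seat (a point): Steel shaft of the stand, 44 mm tall above the base plate, 30 mm in diameter, with a flat down its +x side, 9 mm from the axis; its top 4 mm taper in by 3 mm. Point: on the shaft's axis at the plate's top face, where the lowest spacer sits. x towards the flat, z up. A part goes on only with its own x along this x (play about 0.1 rad).
- gauge_high_mark (a point): Fixed height gauge: grey metal post 10 mm in diameter, 54 mm tall, on a round foot 24 mm in diameter and 6 mm high, with a red collar 15 mm in diameter. Point: centre of the collar's top face, the mark, 48 mm above the desk (36 mm above the stand's base plate: three spacers). The gauge to be used stands 66 mm from the shaft's axis, the other one is put away over 100 mm off.
- gauge_low_mark (a point): Fixed height gauge like gauge_high but 42 mm tall; its mark, the top face of its red collar, is 36 mm above the desk (24 mm above the stand's base plate: two spacers). It counts only if it is the one that stands beside the shaft, 66 mm from its axis.
- cover_mid (a point): Brass cover plate 90 x 50 mm, 8 mm thick, with the same D-bore as the spacers. At the start it is on the shaft, lying on the base plate. Point: bore centre, half-way up. x: along the length towards the bore's flat (black line on that side, both faces), y: across the 50 mm, z: through the thickness.
- tray_in (a point): Fixed blue parts tray, 130 x 280 mm outside, walls 4 mm thick and 18 mm high over the desk, open on top. Point: centre of the inner floor. Axes: x across the 130 mm, y along the 280 mm, z up.
- spacer_1_mid (a point): Loose on the desk at the start. Silver-grey flat metal spacer 80 x 50 x 12 mm with a D-shaped bore right through its middle (radius 16.5 mm, flat 10.5 mm from the axis); top and bottom alike. Point: bore centre, half-way up. x: along the length towards the bore's flat (red line on that side, both faces), y: across the 50 mm, z: through the thickness, up or down.
- spacer_2_mid (a point): Loose on the desk at the start. Silver-grey flat metal spacer 80 x 50 x 12 mm with a D-shaped bore right through its middle (radius 16.5 mm, flat 10.5 mm from the axis); top and bottom alike. Point: bore centre, half-way up. x: along the length towards the bore's flat (red line on that side, both faces), y: across the 50 mm, z: through the thickness, up or down.
- spacer_3_mid (a point): Loose on the desk at the start. Silver-grey flat metal spacer 80 x 50 x 12 mm with a D-shaped bore right through its middle (radius 16.5 mm, flat 10.5 mm from the axis); top and bottom alike. Point: bore centre, half-way up. x: along the length towards the bore's flat (red line on that side, both faces), y: across the 50 mm, z: through the thickness, up or down.
- spacer_4_mid (a point): Loose on the desk at the start. Silver-grey flat metal spacer 80 x 50 x 12 mm with a D-shaped bore right through its middle (radius 16.5 mm, flat 10.5 mm from the axis); top and bottom alike. Point: bore centre, half-way up. x: along the length towards the bore's flat (red line on that side, both faces), y: across the 50 mm, z: through the thickness, up or down.
- spacer_5_mid (a point): Loose on the desk at the start. Silver-grey flat metal spacer 80 x 50 x 12 mm with a D-shaped bore right through its middle (radius 16.5 mm, flat 10.5 mm from the axis); top and bottom alike. Point: bore centre, half-way up. x: along the length towards the bore's flat (red line on that side, both faces), y: across the 50 mm, z: through the thickness, up or down.
- tape_roll: Bystander: roll of masking tape, 104 mm in diameter, 24 mm high. Origin at the centre of its underside.
- screwdriver: Bystander: small red screwdriver lying down, 143 mm long, 11 mm thick. Origin at the middle of its underside.
- calculator: Bystander: desk calculator 125 x 75 x 14 mm. Origin at the centre of its underside.
Not all that is in view belongs to the job. What is shaped like the part that bears spacer_5_mid but purple or turquoise is not meant.

How it is judged:
By the outcome, as a careful person would: the job done as asked, in the order asked, and still so for the second after the job is handed in, with the robot touching nothing.
Of spacer_1, spacer_2, spacer_3, spacer_4, spacer_5 only 4 to 5 are there at a start; the rules pass over those that are not, and their reading is None.
At some moment in a run one of spacer_1, spacer_2, spacer_3, spacer_4, spacer_5 may be knocked a few centimetres aside while the robot is not near it.
Once in a run the grip may slacken for a moment while it holds something.
It also fails if it takes over 192 s, if anything falls off the work surface, if the arm or the gripper's body presses on something with over 40 N, if the wrist force passes 120 N, or if a joint passes its speed limit or range.

ROBOT

A 6-joint arm with a two-finger parallel gripper is mounted at the origin on a cart in front of the work surface, level with it; the furniture and walls round the work are solid. World frame = base frame: x ahead of the robot, y to its left, z up, the work surface at z = 0. Lengths are in m, angles in degrees, forces in N, time in s.
With the tool pointing down it reaches from about 0.275 to 0.75 m from the base axis. Payload 10.2 kg.
Tool frame: the origin (TCP) lies midway between the tips of the shut fingers; the grasp point (between the pads) lies 19 mm behind it; z points along the fingers, y is the direction in which the jaws open and shut (so a half turn about z gives the same grasp; the last joint's range is limited). The gripper opens to 85 mm and grips with 20 to 120 N. Pads are 22 mm wide; open, the fingers measure 114 mm over their backs; the gripper's body (76 mm by 85 mm) begins 54 mm behind the grasp point. The pads swing forward as they close: fully open they stand 13 mm farther back than shut.
Start: joints at [54.293, 17.928, 85.812, -0, 76.261, -12.8], TCP at [0.204, 0.484, 0.231] pointing down, gripper open.
Joint ranges: [-168.41, 168.41], [-55.51, 124.54], [10.69, 146.95], [-70.63, 250.63], [1, 178], [-165.06, 165.06]. Speed limits (degrees/s): [136.94, 136.94, 172.46, 180, 180, 180].

INTERFACE

Orientations are given as [roll, pitch, yaw] about the fixed x, y, z axes, in that order (R = Rz(yaw) Ry(pitch) Rx(roll)).
In Python, from workcell import r gives the robot as it stands.
- The arm moves only by the shell command python3 -m pendant 'ROWS'. ROWS is JSON, a list of rows, each an object with "translation": the shift along the tool's x, y, z in m, a list of three; "rot": the turn, a rotation vector about the tool's x, y, z in degrees, a list of three; "fingers": the opening, from 0 (shut) to 1 (fully open). A call has 1 to 10 rows; each row shifts and turns the commanded pose from where the row before left it, along the tool's axes as they then stand; what a row does not reach is not made up. A row lasts 1/12 s, in which the tool goes at most 41.7 mm and 7.16 degrees, less where a joint would pass 70% of its speed; a pose out of reach is approached as far as the arm can. A call with a gripper value outside its range is refused whole. The fingers move at their own pace and stop on an object; the grip force is fixed at half the most. Time passes only in rows, so rows that do not move let the fingers close. It gives the time, the measured TCP pose, the force and the opening at its end, in the units of the state.
- r.get_state(): the state, without advancing time (a new reading comes with each control period).
- r.snapshot(name): name is "side" or "top"; returns the picture (420x560x3 uint8, red, green, blue); there is no depth.
- r.get_calibration(name): a dict with "camera_matrix" (3x3 intrinsics, pixels), "extrinsics" (4x4, takes a point from world to camera coordinates). Camera axes: x right, y down, z forward; pixel columns grow to the right and rows downward; lengths in m; the calibration is good to about 2 mm. A picture is of the moment at which its call begins. get_calibration takes no time and is no camera call.
- r.finish_job(): hands the job in, once; it reports no verdict.
Trained networks look in the newest picture that a camera, given by its name, has taken for a name from the list of things; names that differ only in an ending like _2 or _b are one class to them, and where a whole thing is asked for, a point or a joint stands for the part that bears it (a point fixed in the world has none). Each returns a list of dicts, best first, with "confidence" (0 to 1); they miss things now and then, are a little off and sometimes report something else, mostly with a low value. They report only what shows in the picture. A call takes as long as a camera call. They do not tell look-alikes from the thing itself.
- r.look_for(query, camera): "pixel" ([row, column] in pixels, amid what is visible of it).
- r.spot_point(query, camera): "pixel" ([row, column] in pixels: a listed point, or the origin of a listed thing).
The state is a dict: "time_s": time; "joint_positions": joint angles; "qvel": joint speeds; "tau": joint torques, N m; "eef_pos": TCP position; "tcp_rot": TCP orientation; "contact_force": force on the tool from outside, world axes, zero at the start; "moment": the same for the moment, N m; "grip_width": opening from 0.0 (shut) to 1.0 (fully open).
Only numpy, scipy, OpenCV 4.12 (cv2) and the standard library are available. Lean on these libraries where they do the work, as an engineer would, in place of code of your own. Each camera call takes 0.05 s, during which the arm holds its last target.

## Working session

There is one attempt and no reset: what is moved stays moved. The work goes in short steps, Python scripts to look and compute and a shell command to move; the robot and the scene stay as the last step left them, time stands still between calls to the robot, and variables do not carry over. Pictures are saved under pics/ and viewed, and the job is handed in when it is done.

```bash
ls; mkdir -p pics; python3 - <<'E'
from workcell import r
import cv2
s=r.get_state(); print(s)
for n in("top","side"):
    im=r.snapshot(n); cv2.imwrite(f"pics/{n}0.png",im[:,:,::-1])
    c=r.get_calibration(n); print(n,c)
E
```

```text
pics
{'time_s': 0.0, 'joint_positions': array([ 5.42932702e+01,  1.79623345e+01,  8.58527692e+01,  5.30207170e-04,
        7.62618105e+01, -1.27987545e+01]), 'qvel': array([ 0.02357993,  0.04675558,  0.07773012,  0.00214726,  0.01367885,
       -0.11958864]), 'tau': array([-8.83355351e-04, -4.12266290e+01, -2.59744048e+01, -2.22926606e-04,
        4.09379878e-03,  1.11414195e-06]), 'eef_pos': array([0.20420676, 0.48338511, 0.23071742]), 'tcp_rot': array([-1.79925111e+02, -1.75406665e-02,  1.57091887e+02]), 'contact_force': array([-0.16884113, -0.32714842,  0.31697087]), 'moment': array([-0.01318463,  0.02159968, -0.035597  ]), 'grip_width': 0.9988745513700085}
top {'camera_matrix': array([[404.28615624,   0.        , 281.58288619],
       [  0.        , 404.28615624, 205.734287  ],
       [  0.        ,   0.        ,   1.        ]]), 'extrinsics': array([[-0.00538728, -0.99996941, -0.00567023,  0.04482118],
       [-0.99703415,  0.00580662, -0.076741  ,  0.54337291],
       [ 0.07677158,  0.00523999, -0.99703494,  1.29044431],
       [ 0.        ,  0.        ,  0.        ,  1.        ]])}
side {'camera_matrix': array([[521.13255015,   0.        , 279.62725274],
       [  0.        , 521.13255015, 205.99284827],
       [  0.        ,   0.        ,   1.        ]]), 'extrinsics': array([[ 0.90318404, -0.42920489,  0.00646175, -0.47425231],
       [-0.26857345, -0.57677912, -0.77148827,  0.19609976],
       [ 0.33485354,  0.69506044, -0.63621073,  1.4160574 ],
       [ 0.        ,  0.        ,  0.        ,  1.        ]])}
```

View pics/top0.png

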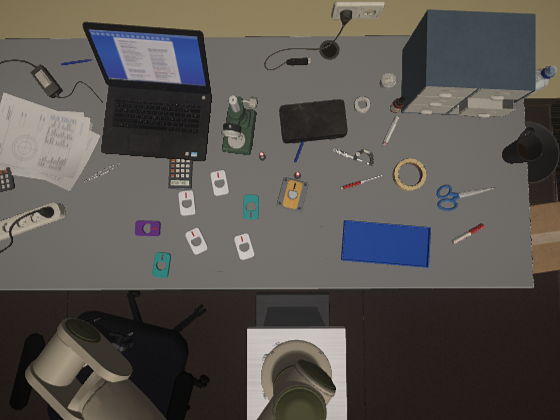

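View pics/side0.png

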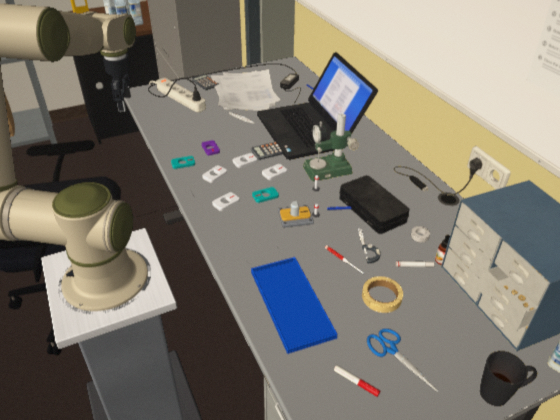

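```bash
cat > h.py <<'E'
import numpy as np, cv2
from workcell import r
def cal(n):
    c=r.get_calibration(n); return c["camera_matrix"],c["extrinsics"]
def proj(n,p):
    K,E=cal(n); q=E[:3,:3]@np.array(p,float)+E[:3,3]; q=K@q; return q[:2]/q[2]  # col,row
def back(n,col,row,z):
    K,E=cal(n); d=E[:3,:3].T@np.linalg.inv(K)@np.array([col,row,1.]); o=-E[:3,:3].T@E[:3,3]
    return o+d*(z-o[2])/d[2]
def crop(n,im,c0,c1,r0,r1,s,name):
    o=cv2.resize(im[r0:r1,c0:c1,::-1],None,fx=s,fy=s,interpolation=cv2.INTER_CUBIC); cv2.imwrite("pics/"+name,o)
E
python3 - <<'E'
from h import *
t=r.snapshot("top"); s=r.snapshot("side")
crop("top",t,130,330,140,280,4,"t1.png")
crop("side",s,160,340,130,240,4,"s1.png")
for q,cams in(("gauge_high_mark",("top","side")),("gauge_low_mark",("top","side")),("shaft_seat",("top",)),("cover_mid",("top","side")),("spacer_1_mid",("top","side")),("tray_in",("top",))):
    for c in cams:
        print(q,c,[(np.round(d["pixel"],1).tolist(),round(d["confidence"],2)) for d in r.spot_point(q,c)])
E
```

```text
gauge_high_mark top [([155.4, 260.9], 0.51)]
gauge_high_mark side [([176.2, 317.9], 0.57)]
gauge_low_mark top []
gauge_low_mark side [([204.9, 318.6], 0.58)]
shaft_seat top [([194.1, 291.8], 0.83)]
cover_mid top [([196.2, 293.6], 0.77), ([175.3, 404.7], 0.68), ([196.5, 297.0], 0.33)]
cover_mid side [([211.9, 295.9], 0.76), ([296.0, 382.6], 0.69)]
spacer_1_mid top [([248.0, 245.5], 0.65)]
spacer_1_mid side [([201.3, 224.2], 0.52)]
tray_in top [([240.4, 385.5], 0.64)]
```

View pics/t1.png

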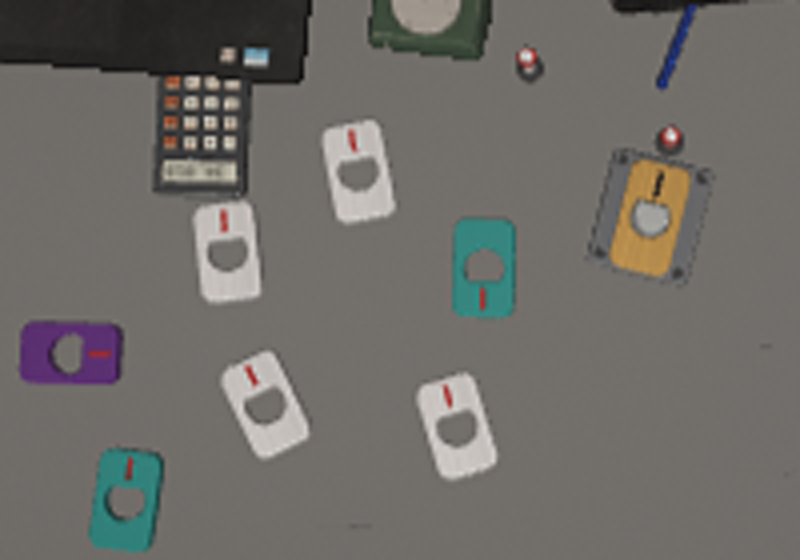

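View pics/s1.png

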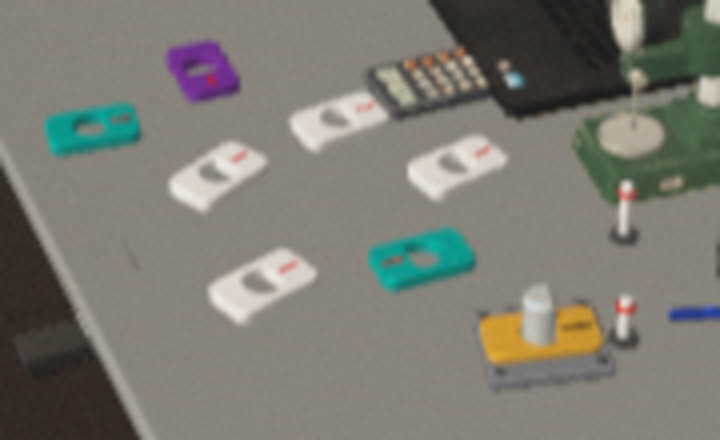

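```bash
cat >> h.py <<'E'
def seg(n,mask,zc,amin=60,amax=2000,roi=None):
    """mask upscaled float->contours; returns world rect at zc"""
    out=[]
    m=cv2.resize(mask.astype(np.float32),None,fx=4,fy=4,interpolation=cv2.INTER_CUBIC)>0.5
    cs,_=cv2.findContours(m.astype(np.uint8),cv2.RETR_EXTERNAL,cv2.CHAIN_APPROX_NONE)
    for c in cs:
        a=cv2.contourArea(c)/16
        if not amin<a<amax: continue
        p=c[:,0,:].astype(float); p=(p+0.5)/4-0.5
        w=np.array([back(n,x,y,zc)[:2] for x,y in p])
        (cx,cy),(w1,h1),ang=cv2.minAreaRect((w*1000).astype(np.float32))
        if w1<h1: w1,h1=h1,w1; ang+=90
        out.append((cx/1000,cy/1000,w1,h1,(ang+90)%180-90,p.mean(0)))
    return out
def white(im):
    f=im.astype(float); return np.clip((f.min(2)-135)/40+0.5,0,1)
def show(n,mask,zc,**k):
    for o in seg(n,mask,zc,**k): print(n,"xy %.4f %.4f  size %.1f x %.1f yaw %.1f px %s"%(*o[:5],np.round(o[5])))
E
python3 - <<'E'
from h import *
t=r.snapshot("top"); s=r.snapshot("side")
print(t[246-8,240],t[203,187-6],t[225,215],t[195,293-5], t[178,286])
show("top",white(t),0.012); show("side",white(s),0.012)
for n,im in(("top",t),("side",s)):
    h=cv2.cvtColor(im,cv2.COLOR_RGB2HSV); b=((h[...,0]>12)&(h[...,0]<28)&(h[...,1]>120)&(h[...,2]>80)).astype(float)
    show(n,b,0.020); 
    b=((h[...,0]>105)&(h[...,0]<125)&(h[...,1]>180)&(h[...,2]>80)).astype(float); show(n,b,0.018,amin=1000,amax=9000)
    b=((h[...,0]<9)|(h[...,0]>172))&(h[...,1]>100)&(h[...,2]>90); 
    nn,l,st,ce=cv2.connectedComponentsWithStats(b.astype(np.uint8)); print([(st[i,4],ce[i].round(1).tolist()) for i in range(1,nn) if st[i,4]>2 ])
E
```

```text
[201 200 197] [177 172 168] [116 112 108] [110 109 107] [90 87 89]Traceback (most recent call last):
  File "<stdin>", line 4, in <module>
  File "h.py", line 29, in show
    for o in seg(n,mask,zc,**k): print(n,"xy %.4f %.4f  size %.1f x %.1f yaw %.1f px %s"%(*o[:5],np.round(o[5])))
             ~~~^^^^^^^^^^^^^^^
  File "h.py", line 21, in seg
    w=np.array([back(n,x,y,zc)[:2] for x,y in p])
                ~~~~^^^^^^^^^^
  File "h.py", line 8, in back
    K,E=cal(n); d=E[:3,:3].T@np.linalg.inv(K)@np.array([col,row,1.]); o=-E[:3,:3].T@E[:3,3]
        ~~~^^^
  File "h.py", line 4, in cal
    c=r.get_calibration(n); return c["camera_matrix"],c["extrinsics"]
ValueError: time passes only in moves, steps and waits
```

```bash
sed -i 's/^def cal(n):/_C={}\ndef cal(n):\n    if n in _C: return _C[n]/; s/c=r.get_calibration(n); return .*/c=r.get_calibration(n); _C[n]=(c["camera_matrix"],c["extrinsics"]); return _C[n]/' h.py
cat > m.py <<'E'
from h import *
t=r.snapshot("top"); s=r.snapshot("side")
show("top",white(t),0.012); show("side",white(s),0.012)
for n,im in(("top",t),("side",s)):
    h=cv2.cvtColor(im,cv2.COLOR_RGB2HSV); b=((h[...,0]>12)&(h[...,0]<28)&(h[...,1]>120)&(h[...,2]>80)).astype(float)
    show(n,b,0.020); 
    b=((h[...,0]>105)&(h[...,0]<125)&(h[...,1]>180)&(h[...,2]>80)).astype(float); show(n,b,0.018,amin=1000,amax=9000)
    b=((h[...,0]<9)|(h[...,0]>172))&(h[...,1]>100)&(h[...,2]>90); 
    nn,l,st,ce=cv2.connectedComponentsWithStats(b.astype(np.uint8)); print([(int(st[i,4]),ce[i].round(1).tolist()) for i in range(1,nn) if st[i,4]>2 ])
E
python3 m.py
```

```text
top xy 0.4134 0.1653  size 82.0 x 51.3 yaw 16.9 px [244. 246.]
top xy 0.4322 0.3211  size 82.0 x 51.5 yaw 25.1 px [196. 241.]
top xy 0.4800 0.9290  size 86.6 x 52.3 yaw -69.8 px [  7. 226.]
top xy 0.4994 0.8480  size 172.1 x 51.7 yaw -64.6 px [ 36. 220.]
top xy 0.5565 0.3535  size 82.2 x 51.1 yaw 7.0 px [186. 203.]
top xy 0.6218 0.2466  size 82.1 x 51.2 yaw 11.1 px [219. 183.]
top xy 0.7675 0.2019  size 74.6 x 50.1 yaw 65.6 px [235. 138.]
top xy 0.8832 -0.6125  size 67.8 x 28.9 yaw 89.6 px [478. 104.]
top xy 0.8790 -0.2275  size 50.3 x 49.0 yaw -1.3 px [362. 104.]
top xy 0.9500 -0.8257  size 52.2 x 25.7 yaw -53.1 px [541.  83.]
top xy 1.2297 -0.2275  size 162.8 x 15.9 yaw 89.5 px [360.   4.]
side xy 0.2566 -0.5324  size 86.4 x 20.7 yaw -88.2 px [274. 405.]
side xy 0.4344 -0.5389  size 64.6 x 18.5 yaw -61.5 px [346. 375.]
side xy 0.8886 -0.7147  size 53.1 x 25.7 yaw 42.0 px [555. 362.]
side xy 0.5807 -0.6008  size 124.4 x 17.9 yaw -80.3 px [416. 372.]
side xy 0.7927 -0.3234  size 99.5 x 25.0 yaw -26.5 px [416. 264.]
side xy 0.6262 -0.2545  size 77.7 x 16.3 yaw -75.0 px [353. 266.]
sid
[... 1548 characters left out ...]
.3, 169.7]), (4, [0.5, 171.5]), (8, [217.6, 174.6]), (6, [296.0, 174.2]), (5, [298.8, 173.2]), (51, [351.7, 184.6]), (10, [185.5, 195.0]), (5, [250.0, 214.0]), (56, [476.6, 229.0]), (5, [154.0, 228.0]), (6, [192.2, 233.3]), (8, [241.5, 238.5]), (4, [162.0, 256.5])]
side xy 0.6400 -0.3793  size 117.8 x 99.3 yaw 48.4 px [383. 294.]
side xy 0.5792 0.0058  size 93.3 x 60.1 yaw -14.6 px [295. 214.]
side xy 0.2855 2.1951  size 264.1 x 102.9 yaw 85.3 px [80.  6.]
side xy 0.4161 -0.2981  size 288.5 x 132.7 yaw 84.8 px [293. 305.]
[(3, [314.7, 178.3]), (3, [317.7, 178.7]), (7, [316.0, 206.7]), (28, [441.5, 249.2]), (80, [334.9, 252.9]), (6, [438.0, 262.3]), (4, [398.0, 263.5]), (179, [368.4, 387.5])]
```

```bash
python3 - <<'E'
from h import *
from scipy.optimize import least_squares
for nm,tp,sp in(("near",(297.4,174),(316,206.7)),("far",(261.3,154.2),(316.5,178.4))):
    f=lambda p:np.r_[proj("top",p)-tp,proj("side",p)-sp]
    o=least_squares(f,[.6,.05,.03]); print(nm,o.x,o.fun)
for z in(.020,.056): print(z,back("top",292.6,194.4,z))
p=back("top",297.4,174,.034); print(p, np.hypot(*(p[:2]-[.5822,.0072])))
s=r.get_state(); print(s["eef_pos"],s["tcp_rot"],s["time_s"])
E
```

```text
near [ 0.64461994 -0.00973281  0.03431295] [-0.06072262  0.14342571  0.1472057  -0.02015904]
far [0.70833528 0.10604737 0.04489465] [-0.01304614  0.03064223  0.03345417 -0.00480028]
0.02 [0.58046215 0.00574342 0.02      ]
0.056 [0.5766786  0.00654562 0.056     ]
[ 0.64513497 -0.00994363  0.034     ] 0.06522817748807004
[0.20434359 0.48361264 0.23129427] [ 1.79998538e+02 -2.95634760e-03  1.57092313e+02] 0.9
```

```bash
cat > g.py <<'E'
import sys
from h import *
def go(x,y,z,yaw=None,pr=True):
    s=r.get_state(); p=s["eef_pos"]; rr=s["tcp_rot"]; ps=np.radians(rr[2])
    d=np.array([x,y,z])-p
    from scipy.spatial.transform import Rotation as R
    M=R.from_euler("xyz",rr,degrees=True)
    t=M.inv().apply(d)
    print("t=%.2f at %s rpy %s F %s w %.3f"%(s["time_s"],p.round(4),rr.round(2),np.round(s["contact_force"],1),s["grip_width"]))
    print("tool shift mm",(t*1000).round(1),"dist %.0f"%(1000*np.linalg.norm(t)))
    if yaw is not None:
        T=R.from_euler("xyz",[180,0,yaw],degrees=True); print("rotvec",np.degrees((M.inv()*T).as_rotvec()).round(2))
if __name__=="__main__": go(*[float(a) for a in sys.argv[1:]])
E
python3 g.py 0.582 0.0065 0.13 165.6
```

```text
t=0.90 at [0.2043 0.4836 0.2313] rpy [180.    -0.   157.09] F [-0.6  0.4 -0.5] w 0.998
tool shift mm [-533.6 -292.5  101.3] dist 617
rotvec [ 0.   -0.   -8.51]
```

```bash
A='{"translation":[-0.0267,-0.0146,0.0025],"rot":[0,0,0],"fingers":1}'
python3 -m pendant '[{"translation":[-0.0267,-0.0146,0.002],"rot":[0,0,0],"fingers":1},{"translation":[-0.0267,-0.0146,0.002],"rot":[0,0,0],"fingers":1},{"translation":[-0.0267,-0.0146,0.002],"rot":[0,0,0],"fingers":1},{"translation":[-0.0267,-0.0146,0.002],"rot":[0,0,0],"fingers":1},{"translation":[-0.0267,-0.0146,0.002],"rot":[0,0,0],"fingers":1},{"translation":[-0.0267,-0.0146,0.002],"rot":[0,0,0],"fingers":1},{"translation":[-0.0267,-0.0146,0.002],"rot":[0,0,0],"fingers":1},{"translation":[-0.0267,-0.0146,0.002],"rot":[0,0,0],"fingers":1},{"translation":[-0.0267,-0.0146,0.002],"rot":[0,0,0],"fingers":1},{"translation":[-0.0267,-0.0146,0.002],"rot":[0,0,0],"fingers":1}]'
python3 g.py 0.582 0.0065 0.13 165.6
```

```text
time_s: 1.73
eef_pos: [0.3942, 0.2439, 0.2114]
tcp_rot: [180.0, 0.0, 157.1]
contact_force: [0.2, 0.9, -0.4]
grip_width: 0.998
t=1.73 at [0.3942 0.2439 0.2114] rpy [1.7999e+02 1.0000e-02 1.5709e+02] F [ 0.2  0.9 -0.4] w 0.998
tool shift mm [-265.4 -145.6   81.4] dist 313
rotvec [ 0.01  0.01 -8.51]
```

```bash

python3 -m pendant '[{"translation":[-0.0295,-0.0162,0.008],"rot":[0,0,0],"fingers":1},{"translation":[-0.0295,-0.0162,0.008],"rot":[0,0,0],"fingers":1},{"translation":[-0.0295,-0.0162,0.008],"rot":[0,0,0],"fingers":1},{"translation":[-0.0295,-0.0162,0.008],"rot":[0,0,0],"fingers":1},{"translation":[-0.0295,-0.0162,0.008],"rot":[0,0,0],"fingers":1},{"translation":[-0.0295,-0.0162,0.008],"rot":[0,0,0],"fingers":1},{"translation":[-0.0295,-0.0162,0.008],"rot":[0,0,0],"fingers":1},{"translation":[-0.0295,-0.0162,0.008],"rot":[0,0,0],"fingers":1},{"translation":[-0.0295,-0.0162,0.01],"rot":[0,0,-4.2],"fingers":0.75},{"translation":[0,0,0.005],"rot":[0,0,-4.3],"fingers":0.75}]'
python3 g.py 0.582 0.0065 0.05 165.6
python3 - <<'E'
from h import *
t=r.snapshot("top"); s=r.snapshot("side")
crop("top",t,220,360,140,245,5,"t2.png")
crop("side",s,220,360,130,235,5,"s2.png")
E
```

```text
time_s: 2.57
eef_pos: [0.5835, 0.003, 0.1308]
tcp_rot: [-179.9, 0.0, 165.5]
contact_force: [-0.3, -0.5, -0.7]
grip_width: 0.759
t=2.57 at [0.5835 0.003  0.1308] rpy [-1.7995e+02  3.0000e-02  1.6555e+02] F [-0.3 -0.5 -0.7] w 0.759
tool shift mm [ 2.4  3.1 80.8] dist 81
rotvec [-0.05  0.03 -0.05]
```

View pics/s2.png

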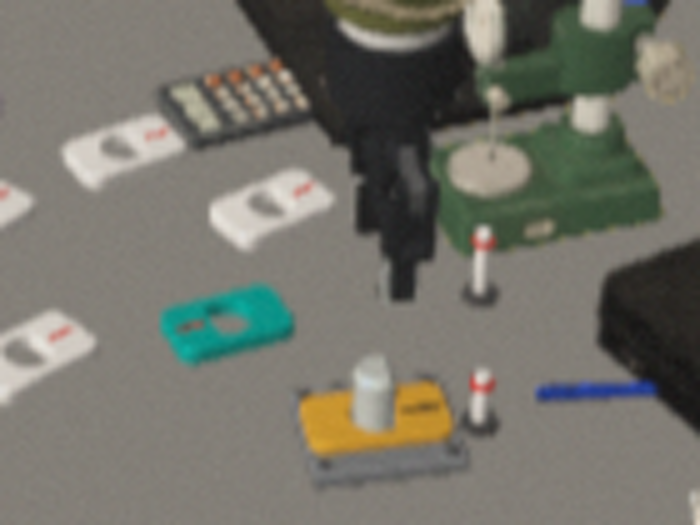

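```bash

python3 -m pendant '[{"translation":[0.003,0.0034,0.02],"rot":[0,0,0],"fingers":0.75},{"translation":[0,0,0.02],"rot":[0,0,0],"fingers":0.75},{"translation":[0,0,0.02],"rot":[0,0,0],"fingers":0.75},{"translation":[0,0,0.02],"rot":[0,0,0],"fingers":0.75},{"translation":[0,0,0.015],"rot":[0,0,0],"fingers":0.75},{"translation":[0,0,0.01],"rot":[0,0,0],"fingers":0.75},{"translation":[0,0,0.008],"rot":[0,0,0],"fingers":0.75},{"translation":[0,0,0.004],"rot":[0,0,0],"fingers":0.75},{"translation":[0,0,0],"rot":[0,0,0],"fingers":0.75}]'
python3 g.py 0.5815 0.007 0.012 165.6
python3 - <<'E'
from h import *
t=r.snapshot("top"); s=r.snapshot("side")
crop("top",t,220,360,140,245,5,"t3.png")
crop("side",s,240,350,160,242,7,"s3.png")
E
```

```text
time_s: 3.42
eef_pos: [0.5791, 0.0119, 0.0152]
tcp_rot: [-180.0, -0.0, 165.6]
contact_force: [0.3, -0.6, -0.2]
grip_width: 0.748
t=3.42 at [0.5791 0.0119 0.0152] rpy [-1.8000e+02 -2.0000e-02  1.6558e+02] F [ 0.3 -0.6 -0.2] w 0.748
tool shift mm [-3.5 -4.1  3.2] dist 6
rotvec [-0.   -0.02 -0.02]
```

View pics/s3.png

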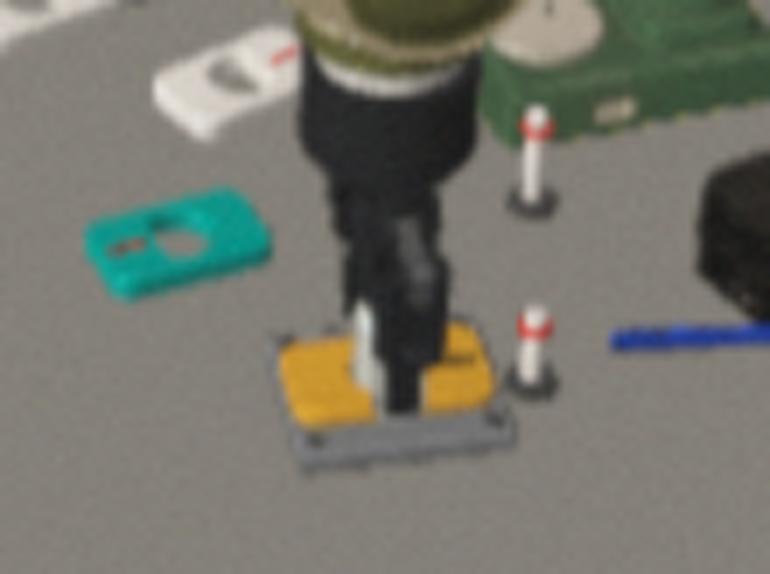

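```bash

python3 -m pendant '[{"translation":[-0.002,-0.004,0.002],"rot":[0,0,0],"fingers":0.75},{"translation":[0,0,0.002],"rot":[0,0,0],"fingers":0.75},{"translation":[0,0,0],"rot":[0,0,0],"fingers":0.68},{"translation":[0,0,0],"rot":[0,0,0],"fingers":0.64},{"translation":[0,0,0],"rot":[0,0,0],"fingers":0.64}]'
python3 g.py 0.5815 0.007 0.01 165.6
python3 -m pendant '[{"translation":[0,0,0],"rot":[0,0,0],"fingers":0.4},{"translation":[0,0,0],"rot":[0,0,0],"fingers":0.4},{"translation":[0,0,0],"rot":[0,0,0],"fingers":0.4},{"translation":[0,0,0],"rot":[0,0,0],"fingers":0.4}]'
python3 g.py 0.5815 0.007 0.01 165.6
```

```text
time_s: 3.93
eef_pos: [0.5802, 0.0072, 0.0114]
tcp_rot: [180.0, 0.0, 165.6]
contact_force: [-0.1, -0.5, -0.5]
grip_width: 0.641
t=3.93 at [0.5802 0.0072 0.0114] rpy [1.8000e+02 1.0000e-02 1.6559e+02] F [-0.1 -0.5 -0.5] w 0.641
tool shift mm [-1.3  0.1  1.4] dist 2
rotvec [ 0.    0.01 -0.01]
time_s: 4.27
eef_pos: [0.5804, 0.0073, 0.012]
tcp_rot: [180.0, 0.0, 165.6]
contact_force: [-1.7, 0.9, 4.4]
grip_width: 0.56
t=4.27 at [0.5804 0.0073 0.012 ] rpy [1.7999e+02 4.0000e-02 1.6560e+02] F [-1.7  0.9  4.4] w 0.560
tool shift mm [-1.1 -0.1  2. ] dist 2
rotvec [ 0.01  0.04 -0.  ]
```

```bash

python3 -m pendant '[{"translation":[0,0,-0.002],"rot":[0,0,0],"fingers":0.4},{"translation":[0,0,-0.004],"rot":[0,0,0],"fingers":0.4},{"translation":[0,0,-0.006],"rot":[0,0,0],"fingers":0.4},{"translation":[0,0,-0.008],"rot":[0,0,0],"fingers":0.4},{"translation":[0,0,-0.01],"rot":[0,0,0],"fingers":0.4},{"translation":[0,0,-0.01],"rot":[0,0,0],"fingers":0.4},{"translation":[0,0,-0.015],"rot":[0,0,0],"fingers":0.4},{"translation":[0,0,-0.015],"rot":[0,0,0],"fingers":0.4},{"translation":[0,0,0],"rot":[0,0,0],"fingers":0.4}]'
python3 g.py 0.41 0 0.08 165.6
python3 - <<'E'
from h import *
t=r.snapshot("top"); s=r.snapshot("side")
crop("top",t,220,360,140,245,5,"t4.png")
crop("side",s,240,350,160,242,7,"s4.png")
E
```

```text
time_s: 5.02
eef_pos: [0.5818, 0.0067, 0.0851]
tcp_rot: [-180.0, 0.4, 165.6]
contact_force: [-0.6, -0.0, -0.9]
grip_width: 0.559
t=5.02 at [0.5818 0.0067 0.0851] rpy [-180.      0.35  165.6 ] F [-0.6 -0.  -0.9] w 0.559
tool shift mm [164.8 -49.2   4.1] dist 172
rotvec [-0.    0.35 -0.  ]
```

View pics/s4.png

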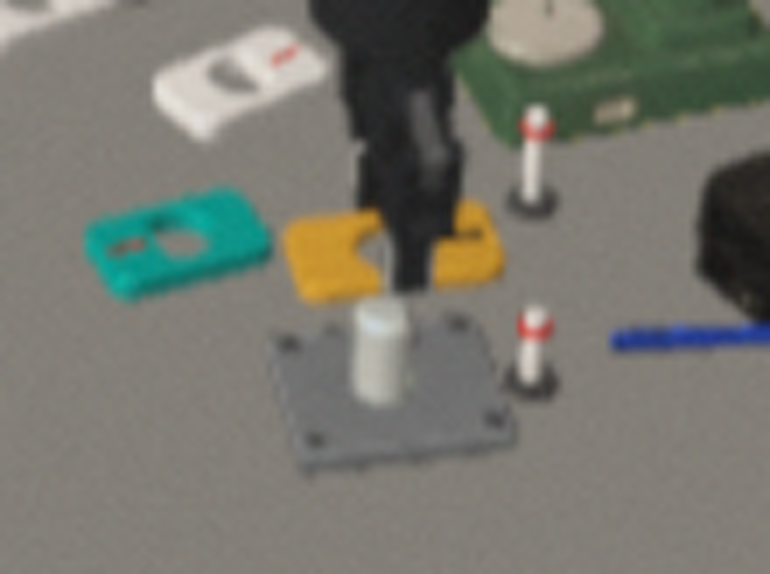

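View pics/t4.png

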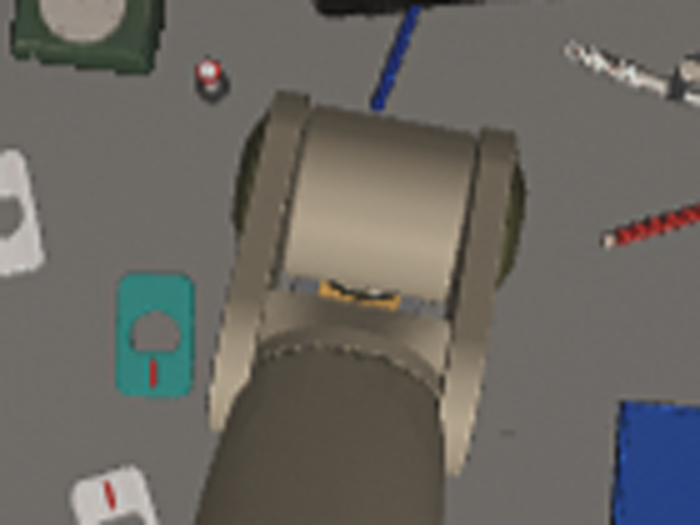

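```bash

python3 -m pendant '[{"translation":[0.02,-0.006,0],"rot":[0,0,0],"fingers":0.4},{"translation":[0.021,-0.0062,0],"rot":[0,0,0],"fingers":0.4},{"translation":[0.021,-0.0062,0],"rot":[0,0,0],"fingers":0.4},{"translation":[0.021,-0.0062,0],"rot":[0,0,0],"fingers":0.4},{"translation":[0.021,-0.0062,0],"rot":[0,0,0],"fingers":0.4},{"translation":[0.021,-0.0062,0],"rot":[0,0,0],"fingers":0.4},{"translation":[0.02,-0.0062,0.01],"rot":[0,0,0],"fingers":0.4},{"translation":[0.02,-0.006,0.02],"rot":[0,0,0],"fingers":0.4},{"translation":[0,0,0.02],"rot":[0,0,0],"fingers":0.4},{"translation":[0,0,0.01],"rot":[0,0,0],"fingers":0.4}]'
python3 -m pendant '[{"translation":[0,0,0.005],"rot":[0,0,0],"fingers":0.4},{"translation":[0,0,0.005],"rot":[0,0,0],"fingers":0.4},{"translation":[0,0,0.005],"rot":[0,0,0],"fingers":0.4},{"translation":[0,0,0],"rot":[0,0,0],"fingers":0.4},{"translation":[0,0,0],"rot":[0,0,0],"fingers":0.4}]'
python3 g.py 0.41 0 0.003 165.6
```

```text
time_s: 5.95
eef_pos: [0.406, 0.0009, 0.0194]
tcp_rot: [180.0, -0.2, 165.6]
contact_force: [-0.0, -0.6, -1.8]
grip_width: 0.558
time_s: 6.37
eef_pos: [0.4083, 0.0006, 0.0064]
tcp_rot: [-180.0, 0.0, 165.6]
contact_force: [0.4, -0.2, -0.4]
grip_width: 0.557
t=6.37 at [0.4083 0.0006 0.0064] rpy [-180.     0.   165.6] F [ 0.4 -0.2 -0.4] w 0.557
tool shift mm [-1.8 -0.2  3.4] dist 4
rotvec [-0.  0.  0.]
```

```bash

python3 -m pendant '[{"translation":[0,0,0.002],"rot":[0,0,0],"fingers":0.4},{"translation":[0,0,0.002],"rot":[0,0,0],"fingers":0.4},{"translation":[0,0,0],"rot":[0,0,0],"fingers":0.4}]'
python3 -m pendant '[{"translation":[0,0,0.001],"rot":[0,0,0],"fingers":0.4},{"translation":[0,0,0],"rot":[0,0,0],"fingers":0.4}]'
```

```text
time_s: 6.62
eef_pos: [0.4081, 0.0006, 0.0022]
tcp_rot: [-180.0, 0.0, 165.6]
contact_force: [-0.1, -0.6, -0.9]
grip_width: 0.562
time_s: 6.78
eef_pos: [0.4081, 0.0006, 0.0013]
tcp_rot: [-180.0, -0.0, 165.6]
contact_force: [0.3, 0.6, -1.9]
grip_width: 0.558
```

```bash

python3 -m pendant '[{"translation":[0,0,0.0015],"rot":[0,0,0],"fingers":0.4},{"translation":[0,0,0],"rot":[0,0,0],"fingers":0.4}]'
python3 -m pendant '[{"translation":[0,0,0],"rot":[0,0,0],"fingers":0.62},{"translation":[0,0,0],"rot":[0,0,0],"fingers":0.68},{"translation":[0,0,-0.01],"rot":[0,0,0],"fingers":0.75},{"translation":[0,0,-0.02],"rot":[0,0,0],"fingers":0.75},{"translation":[0,0,-0.03],"rot":[0,0,0],"fingers":0.85},{"translation":[0,0,-0.03],"rot":[0,0,0],"fingers":0.85},{"translation":[0,0,-0.03],"rot":[0,0,0],"fingers":0.85},{"translation":[0,0,0],"rot":[0,0,0],"fingers":0.85}]'
python3 g.py 0.4134 0.1653 0.13 196.9
```

```text
time_s: 6.95
eef_pos: [0.4083, 0.0006, -0.0]
tcp_rot: [-180.0, 0.0, 165.6]
contact_force: [-0.5, 0.9, 2.1]
grip_width: 0.559
time_s: 7.62
eef_pos: [0.4105, 0.0, 0.1243]
tcp_rot: [-180.0, 0.5, 165.6]
contact_force: [0.1, -1.1, -0.1]
grip_width: 0.849
t=7.62 at [0.4105 0.     0.1243] rpy [-179.98    0.51  165.61] F [ 0.1 -1.1 -0.1] w 0.849
tool shift mm [ 38.2 160.8  -6. ] dist 165
rotvec [ -0.16   0.49 -31.29]
```

```bash

python3 -m pendant '[{"translation":[0.0064,0.0268,0],"rot":[0,0,0],"fingers":0.8},{"translation":[0.0064,0.0268,0],"rot":[0,0,0],"fingers":0.8},{"translation":[0.0064,0.0268,0],"rot":[0,0,0],"fingers":0.8},{"translation":[0.0064,0.0268,0],"rot":[0,0,0],"fingers":0.8},{"translation":[0.0063,0.0268,0],"rot":[0,0,0],"fingers":0.8},{"translation":[0.0063,0.0268,0],"rot":[0,0,0],"fingers":0.8},{"translation":[0,0,0],"rot":[0,0,-6.3],"fingers":0.75},{"translation":[0,0,0],"rot":[0,0,-6.3],"fingers":0.75},{"translation":[0,0,0],"rot":[0,0,-6.3],"fingers":0.75},{"translation":[0,0,0],"rot":[0,0,-6.2],"fingers":0.75}]'
python3 -m pendant '[{"translation":[0,0,0],"rot":[0,0,-6.2],"fingers":0.75},{"translation":[0,0,0],"rot":[0,0,0],"fingers":0.75},{"translation":[0,0,0],"rot":[0,0,0],"fingers":0.75}]'
python3 g.py 0.4134 0.1653 0.03 196.9
python3 - <<'E'
from h import *
t=r.snapshot("top"); s=r.snapshot("side")
crop("top",t,200,360,140,260,5,"t5.png")
crop("side",s,200,340,140,245,5,"s5.png")
show("top",white(t),0.012)
h=cv2.cvtColor(t,cv2.COLOR_RGB2HSV); b=((h[...,0]>12)&(h[...,0]<28)&(h[...,1]>120)&(h[...,2]>80)).astype(float)
show("top",b,0.008); 
E
```

```text
time_s: 8.45
eef_pos: [0.4109, 0.166, 0.1191]
tcp_rot: [180.0, -0.0, -169.0]
contact_force: [0.1, 0.3, -0.8]
grip_width: 0.753
time_s: 8.7
eef_pos: [0.411, 0.1658, 0.1194]
tcp_rot: [180.0, -0.0, -163.3]
contact_force: [0.2, -0.2, -0.4]
grip_width: 0.75
t=8.70 at [0.411  0.1658 0.1194] rpy [ 1.8000e+02 -3.0000e-02 -1.6329e+02] F [ 0.2 -0.2 -0.4] w 0.750
tool shift mm [-2.2 -1.2 89.4] dist 89
rotvec [ 0.   -0.03 -0.19]
top xy 0.3675 0.2180  size 111.9 x 39.3 yaw -82.0 px [227. 260.]
top xy 0.4319 0.3215  size 81.1 x 50.5 yaw 24.6 px [193. 240.]
top xy 0.4801 0.9291  size 86.7 x 51.4 yaw -69.7 px [  7. 226.]
top xy 0.4999 0.8482  size 171.1 x 49.9 yaw -65.4 px [ 36. 220.]
top xy 0.5565 0.3534  size 82.1 x 51.0 yaw 7.1 px [186. 203.]
top xy 0.6219 0.2467  size 81.9 x 51.1 yaw 11.4 px [219. 183.]
top xy 0.7694 0.2024  size 74.8 x 47.5 yaw 50.4 px [234. 138.]
top xy 0.8790 -0.2275  size 50.3 x 49.0 yaw -1.3 px [362. 104.]
top xy 0.9501 -0.8254  size 51.6 x 25.2 yaw -53.1 px [541.  83.]
top xy 1.2303 -0.2275  size 162.7 x 15.4 yaw 88.8 px [360.   4.]
top xy 0.4100 -0.0010  size 90.6 x 51.4 yaw -14.5 px [295. 247.]
```

View pics/t5.png

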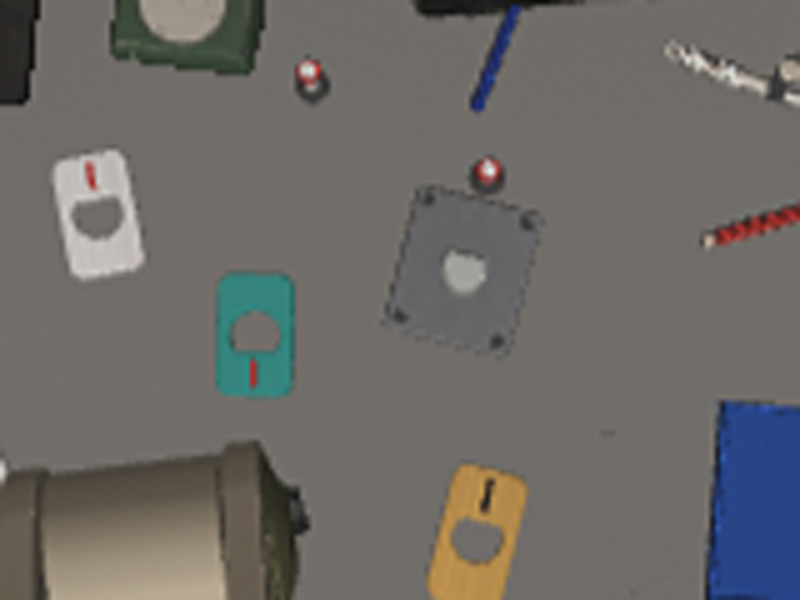

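View pics/s5.png

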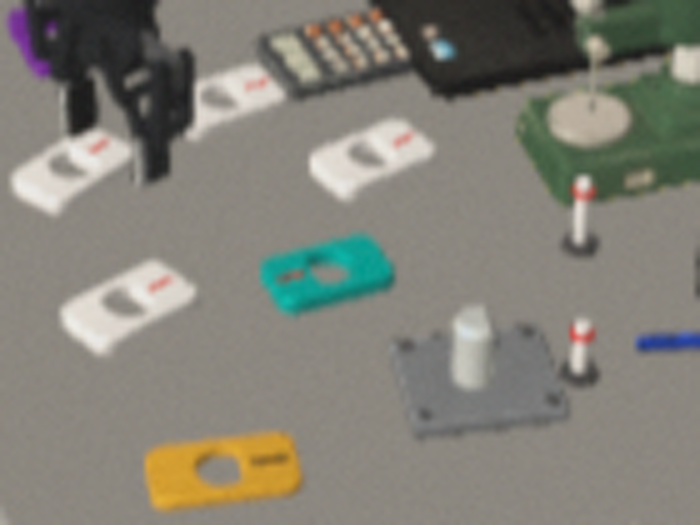

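```bash
python3 - <<'E'
from h import *
P=[back("top",200+a/5-.4,140+b/5-.4,.0125)[:2] for a,b in((430,199),(528,220),(399,316),(497,341))]
P=np.array(P);print(P.round(4)); m=P.mean(0); print("screws mean",m)
e=P[0]+P[1]-P[2]-P[3]; print("yaw",np.degrees(np.arctan2(e[1],e[0])),np.linalg.norm(P[0]-P[1]),np.linalg.norm(P[0]-P[2]))
t=r.snapshot("top"); g=t.astype(float).mean(2); sub=g[180:210,280:306]; m=np.clip((sub-150)/30,0,1)
yy,xx=np.mgrid[180:210,280:306]; c=(m*xx).sum()/m.sum(),(m*yy).sum()/m.sum(); print(c,m.sum(),back("top",*c,.056))
crop("top",t,275,311,175,213,16,"t6.png")
s=r.snapshot("side"); crop("side",s,270,325,190,235,12,"s6.png")
for n in("top","side"):
    for p in([.5805,.0068,.056],[.5805,.0068,.012]): print(n,proj(n,p))
E
```

```text
[[ 0.6309  0.0282]
 [ 0.6166 -0.036 ]
 [ 0.5539  0.0489]
 [ 0.5372 -0.015 ]]
screws mean [0.58463664 0.00652843]
yaw -14.947286664759664 0.06572264030899629 0.07967434567098758
(np.float64(292.38655462184875), np.float64(194.26610644257698)) 11.899999999999999 [0.57710837 0.00721756 0.056     ]
top [292.51056377 193.19893383]
top [292.22446898 194.64633869]
side [295.29525688 203.70560701]
side [294.9302466  214.74994494]
```

View pics/t6.png

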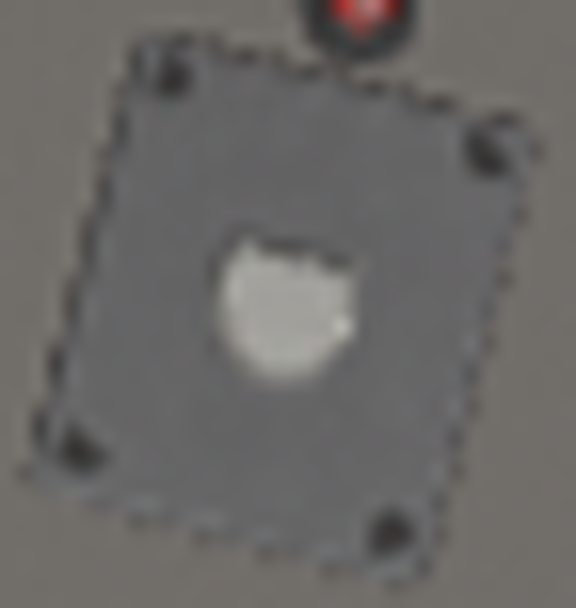

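View pics/s6.png

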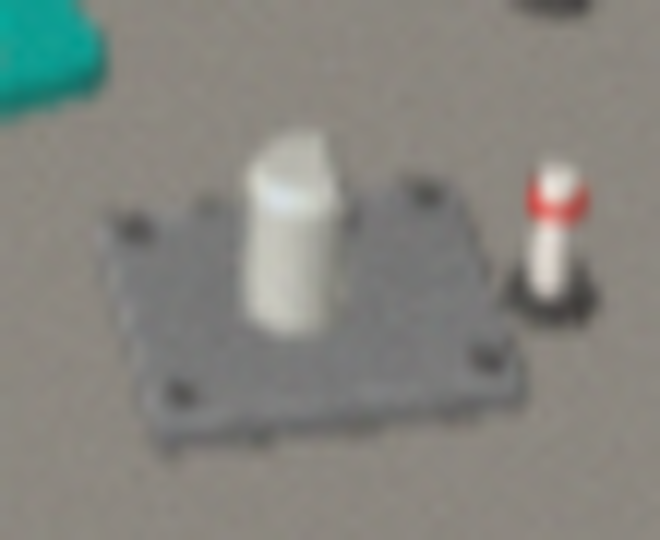

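```bash

python3 -m pendant '[{"translation":[-0.0022,-0.0012,0.02],"rot":[0,0,-0.2],"fingers":0.75},{"translation":[0,0,0.025],"rot":[0,0,0],"fingers":0.75},{"translation":[0,0,0.025],"rot":[0,0,0],"fingers":0.75},{"translation":[0,0,0.02],"rot":[0,0,0],"fingers":0.75},{"translation":[0,0,0.012],"rot":[0,0,0],"fingers":0.75},{"translation":[0,0,0.008],"rot":[0,0,0],"fingers":0.75},{"translation":[0,0,0.004],"rot":[0,0,0],"fingers":0.75},{"translation":[0,0,0],"rot":[0,0,0],"fingers":0.75},{"translation":[0,0,0],"rot":[0,0,0],"fingers":0.75}]'
python3 g.py 0.4134 0.1653 0.003 196.9
```

```text
time_s: 9.65
eef_pos: [0.414, 0.1654, 0.0063]
tcp_rot: [-180.0, 0.0, -162.9]
contact_force: [0.4, 0.1, 0.6]
grip_width: 0.746
t=9.65 at [0.414  0.1654 0.0063] rpy [-1.7999e+02  5.0000e-02 -1.6292e+02] F [0.4 0.1 0.6] w 0.746
tool shift mm [0.6 0.1 3.3] dist 3
rotvec [-0.01  0.05  0.18]
```

```bash

python3 -m pendant '[{"translation":[0,0,0.003],"rot":[0,0,0],"fingers":0.66},{"translation":[0,0,0],"rot":[0,0,0],"fingers":0.6},{"translation":[0,0,0],"rot":[0,0,0],"fingers":0.4},{"translation":[0,0,0],"rot":[0,0,0],"fingers":0.4},{"translation":[0,0,0],"rot":[0,0,0],"fingers":0.4},{"translation":[0,0,0],"rot":[0,0,0],"fingers":0.4}]'
python3 g.py 0.4134 0.1653 0.003 196.9
python3 -m pendant '[{"translation":[0,0,-0.01],"rot":[0,0,0],"fingers":0.4},{"translation":[0,0,-0.02],"rot":[0,0,0],"fingers":0.4},{"translation":[0,0,-0.03],"rot":[0,0,0],"fingers":0.4},{"translation":[0,0,-0.03],"rot":[0,0,0],"fingers":0.4},{"translation":[0,0,-0.01],"rot":[0,0,6.4],"fingers":0.4},{"translation":[0,0,0],"rot":[0,0,6.4],"fingers":0.4},{"translation":[0,0,0],"rot":[0,0,6.4],"fingers":0.4},{"translation":[0,0,0],"rot":[0,0,6.4],"fingers":0.4},{"translation":[0,0,0],"rot":[0,0,5.9],"fingers":0.4},{"translation":[0,0,0],"rot":[0,0,0],"fingers":0.4}]'
python3 g.py 0.5815 0.0075 0.1 165.5
```

```text
time_s: 10.15
eef_pos: [0.4138, 0.1654, 0.0036]
tcp_rot: [-180.0, 0.0, -162.9]
contact_force: [-3.5, 0.9, 8.7]
grip_width: 0.56
t=10.15 at [0.4138 0.1654 0.0036] rpy [-1.7999e+02  5.0000e-02 -1.6291e+02] F [-3.5  0.9  8.7] w 0.560
tool shift mm [0.4 0.  0.6] dist 1
rotvec [-0.01  0.05  0.19]
time_s: 10.98
eef_pos: [0.4135, 0.1653, 0.103]
tcp_rot: [180.0, 0.0, 165.4]
contact_force: [0.4, -0.6, -1.6]
grip_width: 0.563
t=10.98 at [0.4135 0.1653 0.103 ] rpy [1.8000e+02 1.0000e-02 1.6539e+02] F [ 0.4 -0.6 -1.6] w 0.563
tool shift mm [-202.4 -110.3    3. ] dist 231
rotvec [ 0.    0.01 -0.11]
```

```bash

python3 -m pendant '[{"translation":[-0.0253,-0.0138,0],"rot":[0,0,0],"fingers":0.4},{"translation":[-0.0253,-0.0138,0],"rot":[0,0,0],"fingers":0.4},{"translation":[-0.0253,-0.0138,0],"rot":[0,0,0],"fingers":0.4},{"translation":[-0.0253,-0.0138,0],"rot":[0,0,0],"fingers":0.4},{"translation":[-0.0253,-0.0138,0],"rot":[0,0,0],"fingers":0.4},{"translation":[-0.0253,-0.0138,0],"rot":[0,0,0],"fingers":0.4},{"translation":[-0.0253,-0.0138,0],"rot":[0,0,0],"fingers":0.4},{"translation":[-0.0253,-0.0137,0.008],"rot":[0,0,0],"fingers":0.4},{"translation":[0,0,0.014],"rot":[0,0,0],"fingers":0.4},{"translation":[0,0,0],"rot":[0,0,0],"fingers":0.4}]'
python3 -m pendant '[{"translation":[0,0,0],"rot":[0,0,0],"fingers":0.4},{"translation":[0,0,0],"rot":[0,0,0],"fingers":0.4}]'
python3 g.py 0.5815 0.0075 0.06 165.5
python3 - <<'E'
from h import *
s=r.snapshot("side"); crop("side",s,240,340,150,235,7,"s7.png")
E
```

```text
time_s: 11.82
eef_pos: [0.5813, 0.0074, 0.0783]
tcp_rot: [-180.0, -0.2, 165.7]
contact_force: [-1.2, 0.3, -1.3]
grip_width: 0.56
time_s: 11.98
eef_pos: [0.5819, 0.0087, 0.0814]
tcp_rot: [180.0, 0.0, 165.7]
contact_force: [-0.1, 0.2, -0.0]
grip_width: 0.558
t=11.98 at [0.5819 0.0087 0.0814] rpy [1.7999e+02 1.0000e-02 1.6571e+02] F [-0.1  0.2 -0. ] w 0.558
tool shift mm [ 0.1 -1.3 21.4] dist 21
rotvec [0.01 0.01 0.21]
```

View pics/s7.png

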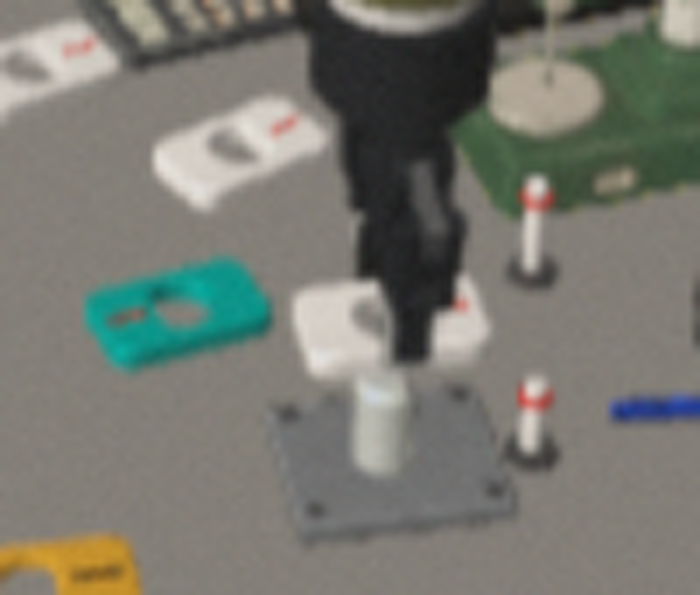

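```bash

python3 -m pendant '[{"translation":[0,-0.0013,0.006],"rot":[0,0,0.2],"fingers":0.4},{"translation":[0,0,0.006],"rot":[0,0,0],"fingers":0.4},{"translation":[0,0,0.006],"rot":[0,0,0],"fingers":0.4},{"translation":[0,0,0.003],"rot":[0,0,0],"fingers":0.4},{"translation":[0,0,0],"rot":[0,0,0],"fingers":0.4},{"translation":[0,0,0],"rot":[0,0,0],"fingers":0.4}]'
python3 g.py 0.5815 0.0075 0.06 165.5
python3 -m pendant '[{"translation":[0,0,0.003],"rot":[0,0,0],"fingers":0.4},{"translation":[0,0,0],"rot":[0,0,0],"fingers":0.4}]'
python3 -m pendant '[{"translation":[0,0,0.003],"rot":[0,0,0],"fingers":0.4},{"translation":[0,0,0],"rot":[0,0,0],"fingers":0.4}]'
python3 g.py 0.5815 0.0075 0.06 165.5
```

```text
time_s: 12.53
eef_pos: [0.5818, 0.007, 0.0596]
tcp_rot: [-180.0, -0.0, 165.4]
contact_force: [0.0, 0.2, -1.2]
grip_width: 0.554
t=12.53 at [0.5818 0.007  0.0596] rpy [-1.800e+02 -2.000e-02  1.654e+02] F [ 0.   0.2 -1.2] w 0.554
tool shift mm [ 0.4  0.5 -0.4] dist 1
rotvec [-0.   -0.02 -0.1 ]
time_s: 12.7
eef_pos: [0.5818, 0.0069, 0.0565]
tcp_rot: [-180.0, -0.0, 165.4]
contact_force: [0.6, 0.7, -1.1]
grip_width: 0.561
time_s: 12.87
eef_pos: [0.5817, 0.007, 0.0534]
tcp_rot: [180.0, -0.0, 165.4]
contact_force: [-0.1, 1.0, -1.5]
grip_width: 0.566
t=12.87 at [0.5817 0.007  0.0534] rpy [ 1.8000e+02 -3.0000e-02  1.6539e+02] F [-0.1  1.  -1.5] w 0.566
tool shift mm [ 0.3  0.5 -6.6] dist 7
rotvec [ 0.   -0.03 -0.11]
```

```bash

python3 -m pendant '[{"translation":[0,0,0.004],"rot":[0,0,0],"fingers":0.4},{"translation":[0,0,0.004],"rot":[0,0,0],"fingers":0.4},{"translation":[0,0,0],"rot":[0,0,0],"fingers":0.4}]'
python3 -m pendant '[{"translation":[0,0,0.005],"rot":[0,0,0],"fingers":0.4},{"translation":[0,0,0.006],"rot":[0,0,0],"fingers":0.4},{"translation":[0,0,0],"rot":[0,0,0],"fingers":0.4}]'
python3 -m pendant '[{"translation":[0,0,0.006],"rot":[0,0,0],"fingers":0.4},{"translation":[0,0,0.006],"rot":[0,0,0],"fingers":0.4},{"translation":[0,0,0],"rot":[0,0,0],"fingers":0.4},{"translation":[0,0,0],"rot":[0,0,0],"fingers":0.4}]'
```

```text
time_s: 13.12
eef_pos: [0.5815, 0.007, 0.0449]
tcp_rot: [180.0, -0.1, 165.4]
contact_force: [1.0, 1.0, -1.0]
grip_width: 0.561
time_s: 13.37
eef_pos: [0.5813, 0.0071, 0.0335]
tcp_rot: [180.0, -0.1, 165.4]
contact_force: [0.2, 1.8, -2.1]
grip_width: 0.559
time_s: 13.7
eef_pos: [0.5815, 0.007, 0.0222]
tcp_rot: [-180.0, -0.1, 165.4]
contact_force: [0.1, 0.3, -1.5]
grip_width: 0.555
```

```bash

python3 -m pendant '[{"translation":[0,0,0.004],"rot":[0,0,0],"fingers":0.4},{"translation":[0,0,0],"rot":[0,0,0],"fingers":0.4}]'
python3 -m pendant '[{"translation":[0,0,0.0015],"rot":[0,0,0],"fingers":0.4},{"translation":[0,0,0],"rot":[0,0,0],"fingers":0.4}]'
python3 -m pendant '[{"translation":[0,0,0.001],"rot":[0,0,0],"fingers":0.4},{"translation":[0,0,0],"rot":[0,0,0],"fingers":0.4}]'
```

```text
time_s: 13.87
eef_pos: [0.5818, 0.0069, 0.0184]
tcp_rot: [180.0, -0.0, 165.4]
contact_force: [-0.0, 1.1, -2.0]
grip_width: 0.558
time_s: 14.03
eef_pos: [0.5819, 0.0069, 0.0172]
tcp_rot: [180.0, 0.0, 165.4]
contact_force: [1.0, 1.9, -2.6]
grip_width: 0.56
time_s: 14.2
eef_pos: [0.5819, 0.0069, 0.0163]
tcp_rot: [180.0, 0.0, 165.4]
contact_force: [0.2, 2.3, -0.6]
grip_width: 0.558
```

```bash

python3 -m pendant '[{"translation":[0,0,0],"rot":[0,0,0],"fingers":0.64},{"translation":[0,0,0],"rot":[0,0,0],"fingers":0.7},{"translation":[0,0,-0.004],"rot":[0,0,0],"fingers":0.75},{"translation":[0,0,-0.015],"rot":[0,0,0],"fingers":0.75},{"translation":[0,0,-0.025],"rot":[0,0,0],"fingers":0.75},{"translation":[0,0,-0.03],"rot":[0,0,0],"fingers":0.75},{"translation":[0,0,-0.035],"rot":[0,0,0],"fingers":0.75},{"translation":[0,0,0],"rot":[0,0,0],"fingers":0.75},{"translation":[0,0,0],"rot":[0,0,0],"fingers":0.75}]'
python3 g.py 0.6219 0.2467 0.12 191.3
```

```text
time_s: 14.95
eef_pos: [0.5827, 0.0066, 0.1275]
tcp_rot: [180.0, 0.2, 165.4]
contact_force: [0.3, 0.6, -1.0]
grip_width: 0.749
t=14.95 at [0.5827 0.0066 0.1275] rpy [180.     0.25 165.39] F [ 0.3  0.6 -1. ] w 0.749
tool shift mm [ 22.7 242.2   7.4] dist 243
rotvec [ -0.05   0.24 -25.91]
```

```bash

python3 -m pendant '[{"translation":[0.0028,0.0303,0],"rot":[0,0,0],"fingers":0.75},{"translation":[0.0028,0.0303,0],"rot":[0,0,0],"fingers":0.75},{"translation":[0.0028,0.0303,0],"rot":[0,0,0],"fingers":0.75},{"translation":[0.0028,0.0303,0],"rot":[0,0,0],"fingers":0.75},{"translation":[0.0028,0.0303,0],"rot":[0,0,0],"fingers":0.75},{"translation":[0.0028,0.0303,0],"rot":[0,0,0],"fingers":0.75},{"translation":[0.0028,0.0303,0],"rot":[0,0,0],"fingers":0.75},{"translation":[0.0028,0.0303,0],"rot":[0,0,-6.5],"fingers":0.75},{"translation":[0,0,0],"rot":[0,0,-6.5],"fingers":0.75},{"translation":[0,0,0],"rot":[0,0,-6.5],"fingers":0.75}]'
python3 -m pendant '[{"translation":[0,0,0],"rot":[0,0,-6.4],"fingers":0.75},{"translation":[0,0,0],"rot":[0,0,0],"fingers":0.75},{"translation":[0,0,0],"rot":[0,0,0],"fingers":0.75}]'
cat > look.py <<'E'
import sys
from h import *
tag=sys.argv[1]
t=r.snapshot("top"); s=r.snapshot("side")
crop("top",t,170,330,140,270,5,"t%s.png"%tag)
crop("side",s,190,340,130,242,5,"s%s.png"%tag)
h=cv2.cvtColor(t,cv2.COLOR_RGB2HSV)
for o in seg("top",white(t),0.012):
    if .3<o[0]<.7 and -.4<o[1]<.5: print("white xy %.4f %.4f  size %.1f x %.1f yaw %.1f px %s"%(*o[:5],np.round(o[5])))
b=((h[...,0]>12)&(h[...,0]<28)&(h[...,1]>120)&(h[...,2]>80)).astype(float); show("top",b,0.008)
E
python3 look.py 8;python3 g.py 0.6219 0.2467 0.007 191.3
```

```text
time_s: 15.78
eef_pos: [0.6205, 0.2487, 0.1234]
tcp_rot: [-180.0, -0.1, -174.6]
contact_force: [-0.5, -0.4, -0.6]
grip_width: 0.749
time_s: 16.03
eef_pos: [0.621, 0.2469, 0.1242]
tcp_rot: [-180.0, -0.1, -168.9]
contact_force: [-0.2, 0.1, -0.9]
grip_width: 0.751
white xy 0.5833 0.0057  size 82.0 x 51.7 yaw -14.5 px [293. 194.]
white xy 0.6689 0.3316  size 112.5 x 26.7 yaw -77.1 px [193. 168.]
top xy 0.4100 -0.0010  size 90.6 x 51.4 yaw -14.5 px [295. 247.]
t=16.13 at [0.6211 0.2469 0.1247] rpy [-1.8000e+02 -6.0000e-02 -1.6889e+02] F [0.8 0.4 0.3] w 0.750
tool shift mm [ -0.8  -0.3 117.7] dist 118
rotvec [-0.   -0.06 -0.19]
```

View pics/s8.png

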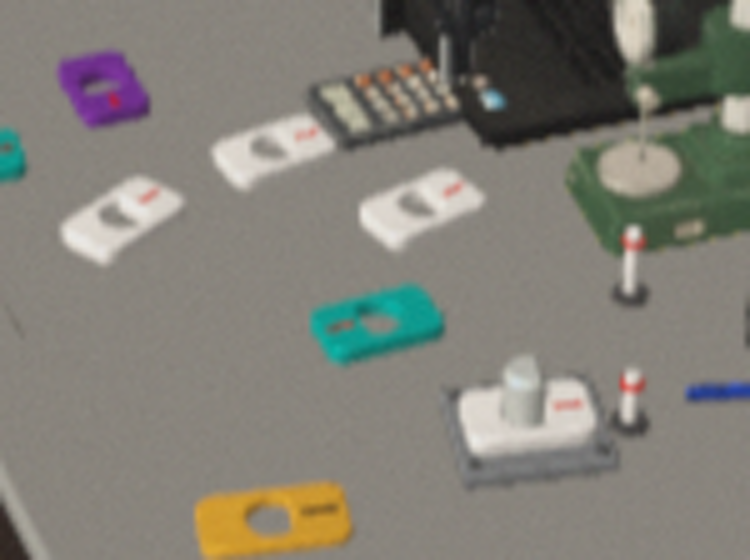

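View pics/t8.png

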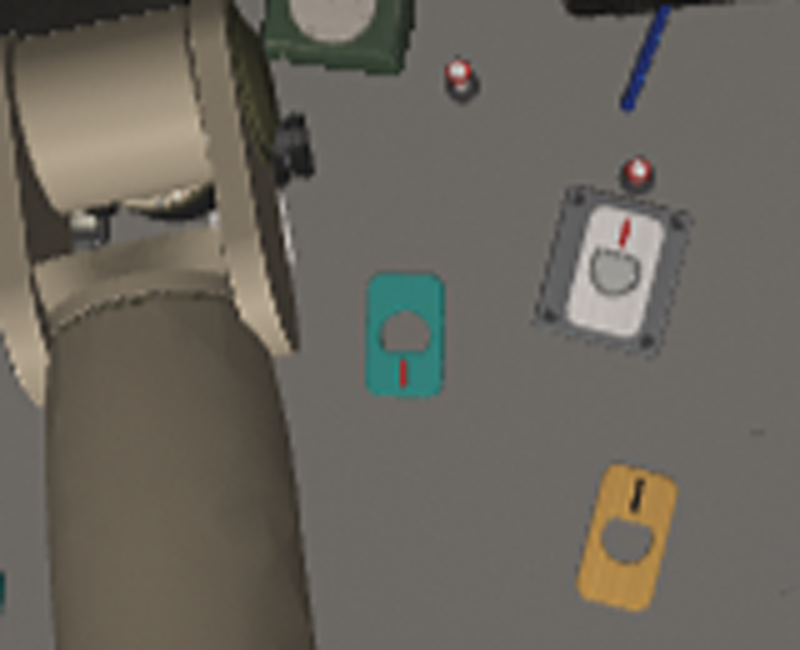

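```bash

python3 -m pendant '[{"translation":[-0.0008,0,0.02],"rot":[0,0,-0.2],"fingers":0.75},{"translation":[0,0,0.025],"rot":[0,0,0],"fingers":0.75},{"translation":[0,0,0.025],"rot":[0,0,0],"fingers":0.75},{"translation":[0,0,0.02],"rot":[0,0,0],"fingers":0.75},{"translation":[0,0,0.015],"rot":[0,0,0],"fingers":0.75},{"translation":[0,0,0.01],"rot":[0,0,0],"fingers":0.75},{"translation":[0,0,0.003],"rot":[0,0,0],"fingers":0.75},{"translation":[0,0,0],"rot":[0,0,0],"fingers":0.75},{"translation":[0,0,0],"rot":[0,0,0],"fingers":0.75}]'
python3 g.py 0.6219 0.2467 0.004 191.3
```

```text
time_s: 16.88
eef_pos: [0.6226, 0.2473, 0.0083]
tcp_rot: [-180.0, 0.1, -168.5]
contact_force: [0.5, -0.0, -0.0]
grip_width: 0.755
t=16.88 at [0.6226 0.2473 0.0083] rpy [-1.8000e+02  8.0000e-02 -1.6854e+02] F [ 0.5 -0.  -0. ] w 0.755
tool shift mm [ 0.8 -0.5  4.3] dist 4
rotvec [-0.    0.08  0.16]
```

```bash

python3 -m pendant '[{"translation":[0.0008,-0.0005,0.004],"rot":[0,0,0],"fingers":0.66},{"translation":[0,0,0],"rot":[0,0,0],"fingers":0.6},{"translation":[0,0,0],"rot":[0,0,0],"fingers":0.4},{"translation":[0,0,0],"rot":[0,0,0],"fingers":0.4},{"translation":[0,0,0],"rot":[0,0,0],"fingers":0.4},{"translation":[0,0,0],"rot":[0,0,0],"fingers":0.4}]'
python3 g.py 0.6219 0.2467 0.003 191.3
python3 -m pendant '[{"translation":[0,0,-0.01],"rot":[0,0,0],"fingers":0.4},{"translation":[0,0,-0.02],"rot":[0,0,0],"fingers":0.4},{"translation":[0,0,-0.03],"rot":[0,0,0],"fingers":0.4},{"translation":[0,0,-0.03],"rot":[0,0,0],"fingers":0.4},{"translation":[0,0,-0.01],"rot":[0,0,6.5],"fingers":0.4},{"translation":[0,0,0],"rot":[0,0,6.5],"fingers":0.4},{"translation":[0,0,0],"rot":[0,0,6.5],"fingers":0.4},{"translation":[0,0,0],"rot":[0,0,6.4],"fingers":0.4},{"translation":[0,0,0],"rot":[0,0,0],"fingers":0.4},{"translation":[0,0,0],"rot":[0,0,0],"fingers":0.4}]'
python3 g.py 0.5815 0.0073 0.1 165.5
```

```text
time_s: 17.38
eef_pos: [0.6218, 0.2467, 0.0042]
tcp_rot: [180.0, 0.1, -168.5]
contact_force: [-1.4, -0.6, 5.7]
grip_width: 0.555
t=17.38 at [0.6218 0.2467 0.0042] rpy [ 1.8000e+02  7.0000e-02 -1.6851e+02] F [-1.4 -0.6  5.7] w 0.555
tool shift mm [-0.1 -0.   1.2] dist 1
rotvec [0.   0.07 0.19]
time_s: 18.22
eef_pos: [0.6213, 0.2466, 0.1035]
tcp_rot: [-180.0, -0.0, 165.8]
contact_force: [-0.3, -0.2, -1.5]
grip_width: 0.557
t=18.22 at [0.6213 0.2466 0.1035] rpy [-1.7999e+02 -1.0000e-02  1.6578e+02] F [-0.3 -0.2 -1.5] w 0.557
tool shift mm [ -20.2 -241.7    3.5] dist 243
rotvec [-0.01 -0.01  0.28]
```

```bash

python3 -m pendant '[{"translation":[-0.0026,-0.0303,0],"rot":[0,0,0],"fingers":0.4},{"translation":[-0.0026,-0.0303,0],"rot":[0,0,0],"fingers":0.4},{"translation":[-0.0025,-0.0302,0],"rot":[0,0,0],"fingers":0.4},{"translation":[-0.0025,-0.0302,0],"rot":[0,0,0],"fingers":0.4},{"translation":[-0.0025,-0.0302,0],"rot":[0,0,0],"fingers":0.4},{"translation":[-0.0025,-0.0302,0],"rot":[0,0,0],"fingers":0.4},{"translation":[-0.0025,-0.0302,0],"rot":[0,0,0],"fingers":0.4},{"translation":[-0.0025,-0.0302,0.008],"rot":[0,0,0.3],"fingers":0.4},{"translation":[0,0,0.012],"rot":[0,0,0],"fingers":0.4},{"translation":[0,0,0],"rot":[0,0,0],"fingers":0.4}]'
python3 -m pendant '[{"translation":[0,0,0],"rot":[0,0,0],"fingers":0.4},{"translation":[0,0,0],"rot":[0,0,0],"fingers":0.4}]'
python3 g.py 0.5816 0.0070 0.06 165.5
python3 - <<'E'
from h import *
s=r.snapshot("side"); crop("side",s,240,340,150,235,7,"s9.png")
E
```

```text
time_s: 19.05
eef_pos: [0.5797, 0.0061, 0.0817]
tcp_rot: [-180.0, -0.2, 165.3]
contact_force: [-0.2, -0.3, -2.8]
grip_width: 0.556
time_s: 19.22
eef_pos: [0.5812, 0.0081, 0.0839]
tcp_rot: [180.0, 0.0, 165.4]
contact_force: [0.3, -0.3, -0.5]
grip_width: 0.562
t=19.22 at [0.5812 0.0081 0.0839] rpy [1.7999e+02 4.0000e-02 1.6543e+02] F [ 0.3 -0.3 -0.5] w 0.562
tool shift mm [-0.7 -1.  23.9] dist 24
rotvec [ 0.01  0.04 -0.07]
```

View pics/s9.png

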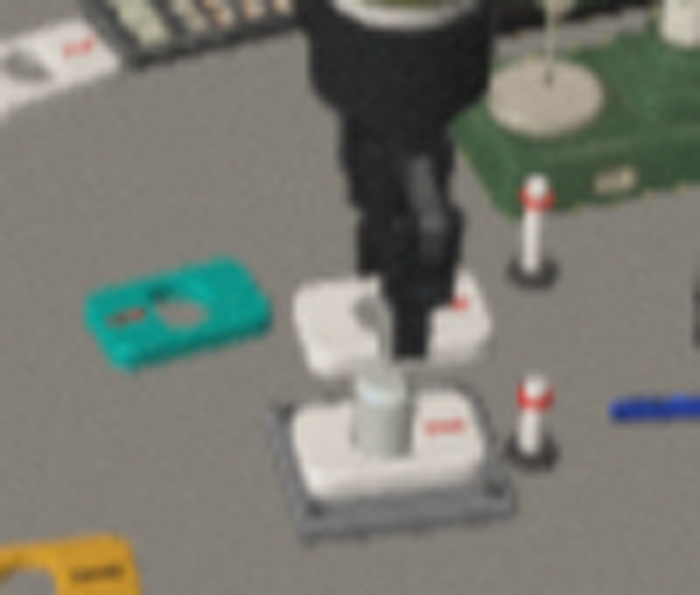

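```bash

python3 -m pendant '[{"translation":[-0.0007,-0.001,0.006],"rot":[0,0,0],"fingers":0.4},{"translation":[0,0,0.006],"rot":[0,0,0],"fingers":0.4},{"translation":[0,0,0.006],"rot":[0,0,0],"fingers":0.4},{"translation":[0,0,0.004],"rot":[0,0,0],"fingers":0.4},{"translation":[0,0,0.002],"rot":[0,0,0],"fingers":0.4},{"translation":[0,0,0],"rot":[0,0,0],"fingers":0.4}]'
python3 -m pendant '[{"translation":[0,0,0.003],"rot":[0,0,0],"fingers":0.4},{"translation":[0,0,0],"rot":[0,0,0],"fingers":0.4}]'
python3 -m pendant '[{"translation":[0,0,0.003],"rot":[0,0,0],"fingers":0.4},{"translation":[0,0,0],"rot":[0,0,0],"fingers":0.4}]'
python3 g.py 0.5815 0.0070 0.03 165.5
```

```text
time_s: 19.77
eef_pos: [0.581, 0.0063, 0.0586]
tcp_rot: [-180.0, -0.1, 165.3]
contact_force: [0.4, -0.0, -1.3]
grip_width: 0.56
time_s: 19.93
eef_pos: [0.5814, 0.0065, 0.0563]
tcp_rot: [180.0, 0.0, 165.3]
contact_force: [0.3, 1.5, -0.6]
grip_width: 0.559
time_s: 20.1
eef_pos: [0.5811, 0.007, 0.0533]
tcp_rot: [179.9, -0.0, 165.3]
contact_force: [-0.9, 4.3, -2.4]
grip_width: 0.559
t=20.10 at [0.5811 0.007  0.0533] rpy [ 1.7993e+02 -3.0000e-02  1.6529e+02] F [-0.9  4.3 -2.4] w 0.559
tool shift mm [-0.4  0.1 23.3] dist 23
rotvec [ 0.07 -0.03 -0.21]
```

```bash

python3 -m pendant '[{"translation":[0,0.001,0.002],"rot":[0,0,0],"fingers":0.4},{"translation":[0,0,0.004],"rot":[0,0,0],"fingers":0.4},{"translation":[0,0,0],"rot":[0,0,0],"fingers":0.4}]'
python3 -m pendant '[{"translation":[0,0,0.005],"rot":[0,0,0],"fingers":0.4},{"translation":[0,0,0.005],"rot":[0,0,0],"fingers":0.4},{"translation":[0,0,0.003],"rot":[0,0,0],"fingers":0.4},{"translation":[0,0,0],"rot":[0,0,0],"fingers":0.4}]'
python3 -m pendant '[{"translation":[0,0,0.003],"rot":[0,0,0],"fingers":0.4},{"translation":[0,0,0],"rot":[0,0,0],"fingers":0.4}]'
```

```text
time_s: 20.35
eef_pos: [0.5811, 0.0074, 0.0464]
tcp_rot: [-180.0, -0.1, 165.3]
contact_force: [-0.8, 1.8, -2.4]
grip_width: 0.562
time_s: 20.68
eef_pos: [0.581, 0.0073, 0.0332]
tcp_rot: [-180.0, -0.1, 165.3]
contact_force: [-0.9, 4.1, -2.9]
grip_width: 0.559
time_s: 20.85
eef_pos: [0.5812, 0.0073, 0.0308]
tcp_rot: [180.0, -0.0, 165.3]
contact_force: [-2.2, 4.1, -2.9]
grip_width: 0.559
```

```bash

python3 -m pendant '[{"translation":[0,0.0003,0.0015],"rot":[0,0,0],"fingers":0.4},{"translation":[0,0,0],"rot":[0,0,0],"fingers":0.4}]'
python3 -m pendant '[{"translation":[0,0,0.001],"rot":[0,0,0],"fingers":0.4},{"translation":[0,0,0],"rot":[0,0,0],"fingers":0.4}]'
python3 -m pendant '[{"translation":[0,0,0.001],"rot":[0,0,0],"fingers":0.4},{"translation":[0,0,0],"rot":[0,0,0],"fingers":0.4}]'
```

```text
time_s: 21.02
eef_pos: [0.5815, 0.0075, 0.0297]
tcp_rot: [-180.0, -0.0, 165.3]
contact_force: [-2.7, 3.0, -0.4]
grip_width: 0.555
time_s: 21.18
eef_pos: [0.5816, 0.0076, 0.0288]
tcp_rot: [180.0, 0.0, 165.3]
contact_force: [-3.3, 4.3, 0.8]
grip_width: 0.557
time_s: 21.35
eef_pos: [0.5817, 0.0076, 0.0282]
tcp_rot: [180.0, 0.0, 165.3]
contact_force: [-3.2, 4.5, 2.4]
grip_width: 0.561
```

```bash

python3 -m pendant '[{"translation":[0,0,0],"rot":[0,0,0],"fingers":0.64},{"translation":[0,0,0],"rot":[0,0,0],"fingers":0.7},{"translation":[0,0,-0.004],"rot":[0,0,0],"fingers":0.75},{"translation":[0,0,-0.015],"rot":[0,0,0],"fingers":0.75},{"translation":[0,0,-0.025],"rot":[0,0,0],"fingers":0.75},{"translation":[0,0,-0.03],"rot":[0,0,0],"fingers":0.75},{"translation":[0,0,-0.02],"rot":[0,0,0],"fingers":0.75},{"translation":[0,0,0],"rot":[0,0,0],"fingers":0.75},{"translation":[0,0,0],"rot":[0,0,0],"fingers":0.75}]'
python3 g.py 0.4087 0.0000 0.12 165.5
```

```text
time_s: 22.1
eef_pos: [0.5822, 0.0071, 0.1229]
tcp_rot: [-180.0, 0.2, 165.3]
contact_force: [-1.5, 0.2, -0.4]
grip_width: 0.75
t=22.10 at [0.5822 0.0071 0.1229] rpy [-1.7999e+02  1.6000e-01  1.6528e+02] F [-1.5  0.2 -0.4] w 0.750
tool shift mm [166.  -51.    2.4] dist 174
rotvec [-0.01  0.16 -0.22]
```

```bash

python3 -m pendant '[{"translation":[0.0274,-0.0085,0],"rot":[0,0,0],"fingers":0.75},{"translation":[0.0274,-0.0085,0],"rot":[0,0,0],"fingers":0.75},{"translation":[0.0274,-0.0084,0],"rot":[0,0,0],"fingers":0.75},{"translation":[0.0274,-0.0084,0],"rot":[0,0,0],"fingers":0.75},{"translation":[0.0274,-0.0084,0.01],"rot":[0,0,0],"fingers":0.75},{"translation":[0.0274,-0.0084,0.02],"rot":[0,0,-0.2],"fingers":0.75},{"translation":[0,0,0.02],"rot":[0,0,0],"fingers":0.75},{"translation":[0,0,0],"rot":[0,0,0],"fingers":0.75},{"translation":[0,0,0],"rot":[0,0,0],"fingers":0.75}]'
python3 g.py 0.4102 0.0001 0.002 165.5
python3 look.py 10
```

```text
time_s: 22.85
eef_pos: [0.4096, 0.0002, 0.0714]
tcp_rot: [-180.0, -0.1, 165.5]
contact_force: [0.0, -0.3, 0.5]
grip_width: 0.748
t=22.85 at [4.096e-01 2.000e-04 7.140e-02] rpy [-1.8000e+02 -1.0000e-01  1.6548e+02] F [ 0.  -0.3  0.5] w 0.748
tool shift mm [-0.8  0.1 69.4] dist 69
rotvec [-0.   -0.1  -0.02]
white xy 0.3736 -0.0078  size 106.9 x 40.9 yaw 72.3 px [297. 259.]
white xy 0.4323 0.3211  size 82.0 x 51.5 yaw 25.8 px [196. 241.]
white xy 0.5565 0.3534  size 82.3 x 51.2 yaw 7.1 px [186. 203.]
white xy 0.5843 0.0056  size 85.1 x 52.7 yaw -15.2 px [293. 193.]
```

View pics/s10.png

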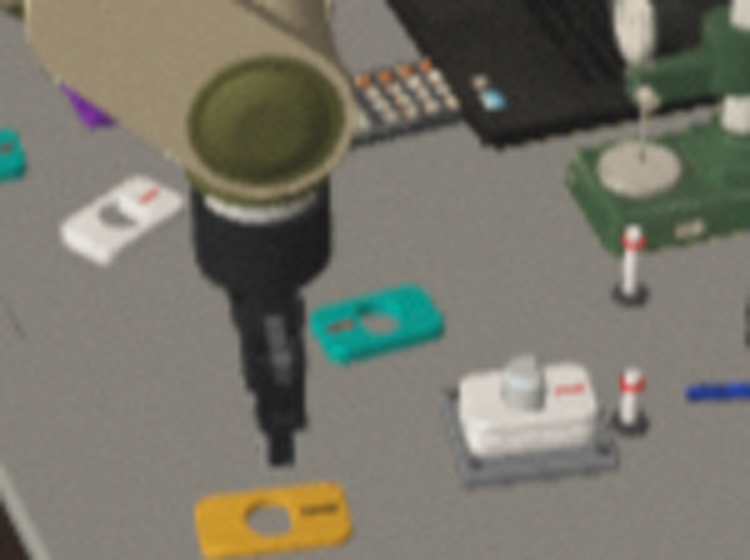

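```bash

python3 -m pendant '[{"translation":[-0.0005,0,0.02],"rot":[0,0,0],"fingers":0.75},{"translation":[0,0,0.02],"rot":[0,0,0],"fingers":0.75},{"translation":[0,0,0.015],"rot":[0,0,0],"fingers":0.75},{"translation":[0,0,0.008],"rot":[0,0,0],"fingers":0.75},{"translation":[0,0,0.003],"rot":[0,0,0],"fingers":0.75},{"translation":[0,0,0],"rot":[0,0,0],"fingers":0.68},{"translation":[0,0,0],"rot":[0,0,0],"fingers":0.63},{"translation":[0,0,0],"rot":[0,0,0],"fingers":0.63}]'
python3 g.py 0.4102 0.0001 0.002 165.5
```

```text
time_s: 23.62
eef_pos: [0.4108, 0.0, 0.0066]
tcp_rot: [-180.0, 0.1, 165.5]
contact_force: [-0.3, 0.7, -0.3]
grip_width: 0.633
t=23.62 at [0.4108 0.     0.0066] rpy [-1.800e+02  1.000e-01  1.655e+02] F [-0.3  0.7 -0.3] w 0.633
tool shift mm [ 0.6 -0.1  4.6] dist 5
rotvec [-0.   0.1  0. ]
```

```bash

python3 -m pendant '[{"translation":[0.0005,0,0.004],"rot":[0,0,0],"fingers":0.63},{"translation":[0,0,0],"rot":[0,0,0],"fingers":0.4},{"translation":[0,0,0],"rot":[0,0,0],"fingers":0.4},{"translation":[0,0,0],"rot":[0,0,0],"fingers":0.4},{"translation":[0,0,0],"rot":[0,0,0],"fingers":0.4}]'
python3 g.py 0.4102 0.0001 0.002 165.5
python3 -m pendant '[{"translation":[0,0,-0.005],"rot":[0,0,0],"fingers":0.4},{"translation":[0,0,-0.015],"rot":[0,0,0],"fingers":0.4},{"translation":[0,0,-0.025],"rot":[0,0,0],"fingers":0.4},{"translation":[0,0,-0.025],"rot":[0,0,0],"fingers":0.4},{"translation":[0,0,-0.015],"rot":[0,0,0],"fingers":0.4},{"translation":[0,0,0],"rot":[0,0,0],"fingers":0.4},{"translation":[0,0,0],"rot":[0,0,0],"fingers":0.4}]'
python3 g.py 0.5816 0.0074 0.085 165.5
```

```text
time_s: 24.03
eef_pos: [0.41, 0.0002, 0.0024]
tcp_rot: [-180.0, 0.1, 165.5]
contact_force: [-1.5, -0.3, 8.7]
grip_width: 0.55
t=24.03 at [4.1e-01 2.0e-04 2.4e-03] rpy [-1.7999e+02  6.0000e-02  1.6550e+02] F [-1.5 -0.3  8.7] w 0.550
tool shift mm [-0.2 -0.   0.4] dist 0
rotvec [-0.01  0.06 -0.  ]
time_s: 24.62
eef_pos: [0.4097, 0.0003, 0.087]
tcp_rot: [-180.0, 0.1, 165.5]
contact_force: [-0.8, -0.2, -1.6]
grip_width: 0.553
t=24.62 at [4.097e-01 3.000e-04 8.700e-02] rpy [-1.800e+02  7.000e-02  1.655e+02] F [-0.8 -0.2 -1.6] w 0.553
tool shift mm [-164.6   49.9    2.2] dist 172
rotvec [-0.    0.07 -0.  ]
```

```bash
python3 g.py 0.5816 0.0074 0.085 165.5
python3 -m pendant '[{"translation":[-0.0206,0.0062,0],"rot":[0,0,0],"fingers":0.4},{"translation":[-0.0206,0.0062,0],"rot":[0,0,0],"fingers":0.4},{"translation":[-0.0206,0.0062,0],"rot":[0,0,0],"fingers":0.4},{"translation":[-0.0206,0.0062,0],"rot":[0,0,0],"fingers":0.4},{"translation":[-0.0206,0.0063,0],"rot":[0,0,0],"fingers":0.4},{"translation":[-0.0206,0.0063,0],"rot":[0,0,0],"fingers":0.4},{"translation":[-0.0205,0.0063,0],"rot":[0,0,0],"fingers":0.4},{"translation":[-0.0205,0.0062,0],"rot":[0,0,0],"fingers":0.4},{"translation":[0,0,0],"rot":[0,0,0],"fingers":0.4},{"translation":[0,0,0],"rot":[0,0,0],"fingers":0.4}]'
python3 -m pendant '[{"translation":[0,0,0],"rot":[0,0,0],"fingers":0.4}]'
python3 g.py 0.5816 0.0074 0.06 165.5
python3 - <<'E'
from h import *
s=r.snapshot("side"); crop("side",s,240,340,150,235,7,"s11.png")
E
```

```text
t=24.62 at [4.097e-01 3.000e-04 8.700e-02] rpy [-1.800e+02  7.000e-02  1.655e+02] F [-0.8 -0.2 -1.6] w 0.553
tool shift mm [-164.6   49.9    2.2] dist 172
rotvec [-0.    0.07 -0.  ]
time_s: 25.45
eef_pos: [0.5809, 0.0075, 0.0847]
tcp_rot: [-180.0, -0.2, 165.5]
contact_force: [-0.1, 0.8, -1.7]
grip_width: 0.552
time_s: 25.53
eef_pos: [0.5803, 0.0076, 0.0853]
tcp_rot: [-180.0, -0.2, 165.5]
contact_force: [0.1, 1.0, -1.0]
grip_width: 0.546
t=25.53 at [0.5803 0.0076 0.0853] rpy [-179.99   -0.18  165.5 ] F [ 0.1  1.  -1. ] w 0.546
tool shift mm [-1.4  0.2 25.3] dist 25
rotvec [-0.01 -0.18 -0.  ]
```

View pics/s11.png

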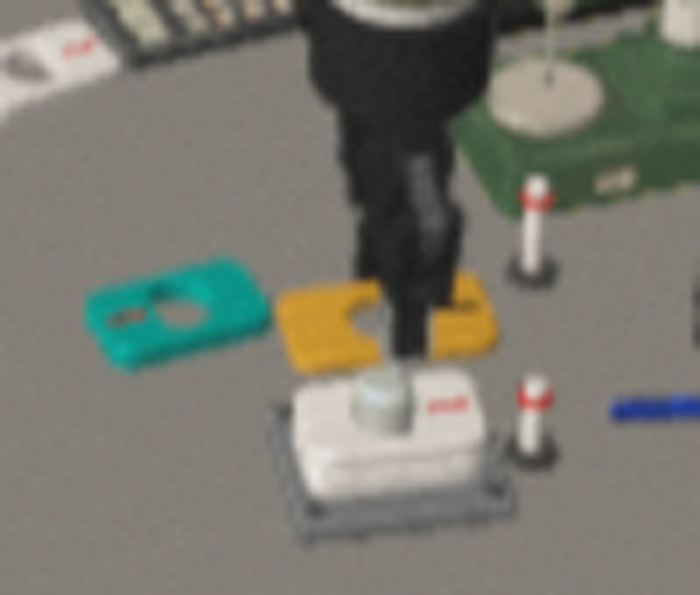

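```bash

python3 -m pendant '[{"translation":[-0.0005,0,0.006],"rot":[0,0,0],"fingers":0.4},{"translation":[0,0,0.008],"rot":[0,0,0],"fingers":0.4},{"translation":[0,0,0.006],"rot":[0,0,0],"fingers":0.4},{"translation":[0,0,0.004],"rot":[0,0,0],"fingers":0.4},{"translation":[0,0,0],"rot":[0,0,0],"fingers":0.4},{"translation":[0,0,0],"rot":[0,0,0],"fingers":0.4}]'
python3 g.py 0.5816 0.0074 0.055 165.5
python3 -m pendant '[{"translation":[0,0,0.003],"rot":[0,0,0],"fingers":0.4},{"translation":[0,0,0],"rot":[0,0,0],"fingers":0.4}]'
python3 -m pendant '[{"translation":[0,0,0.003],"rot":[0,0,0],"fingers":0.4},{"translation":[0,0,0],"rot":[0,0,0],"fingers":0.4}]'
```

```text
time_s: 26.08
eef_pos: [0.5819, 0.0073, 0.0625]
tcp_rot: [-180.0, -0.0, 165.5]
contact_force: [0.1, 0.1, -1.6]
grip_width: 0.546
t=26.08 at [0.5819 0.0073 0.0625] rpy [-1.8000e+02 -3.0000e-02  1.6549e+02] F [ 0.1  0.1 -1.6] w 0.546
tool shift mm [0.3 0.1 7.5] dist 8
rotvec [-0.   -0.03 -0.01]
time_s: 26.25
eef_pos: [0.582, 0.0073, 0.0596]
tcp_rot: [180.0, -0.0, 165.5]
contact_force: [-0.6, 0.2, -1.5]
grip_width: 0.549
time_s: 26.42
eef_pos: [0.5818, 0.0073, 0.0564]
tcp_rot: [-180.0, -0.0, 165.5]
contact_force: [1.0, 0.4, -0.5]
grip_width: 0.55
```

```bash

python3 -m pendant '[{"translation":[0,0,0.003],"rot":[0,0,0],"fingers":0.4},{"translation":[0,0,0],"rot":[0,0,0],"fingers":0.4}]'
python3 -m pendant '[{"translation":[0,0,0.004],"rot":[0,0,0],"fingers":0.4},{"translation":[0,0,0.004],"rot":[0,0,0],"fingers":0.4},{"translation":[0,0,0],"rot":[0,0,0],"fingers":0.4}]'
python3 -m pendant '[{"translation":[0,0,0.003],"rot":[0,0,0],"fingers":0.4},{"translation":[0,0,0.002],"rot":[0,0,0],"fingers":0.4},{"translation":[0,0,0],"rot":[0,0,0],"fingers":0.4}]'
python3 -m pendant '[{"translation":[0,0,0.0015],"rot":[0,0,0],"fingers":0.4},{"translation":[0,0,0],"rot":[0,0,0],"fingers":0.4}]'
```

```text
time_s: 26.58
eef_pos: [0.5818, 0.0073, 0.0533]
tcp_rot: [-180.0, -0.0, 165.5]
contact_force: [-0.2, -1.0, -0.7]
grip_width: 0.549
time_s: 26.83
eef_pos: [0.5815, 0.0073, 0.0448]
tcp_rot: [-180.0, -0.1, 165.5]
contact_force: [0.6, 0.1, -1.8]
grip_width: 0.552
time_s: 27.08
eef_pos: [0.5818, 0.0073, 0.0403]
tcp_rot: [-180.0, -0.0, 165.5]
contact_force: [-0.6, 0.8, -1.7]
grip_width: 0.554
time_s: 27.25
eef_pos: [0.582, 0.0073, 0.0391]
tcp_rot: [-180.0, -0.0, 165.5]
contact_force: [-0.1, 0.2, -1.3]
grip_width: 0.55
```

```bash

python3 -m pendant '[{"translation":[0,0,0.001],"rot":[0,0,0],"fingers":0.4},{"translation":[0,0,0],"rot":[0,0,0],"fingers":0.4}]'
python3 -m pendant '[{"translation":[0,0,0.001],"rot":[0,0,0],"fingers":0.4},{"translation":[0,0,0],"rot":[0,0,0],"fingers":0.4}]'
python3 -m pendant '[{"translation":[0,0,0.001],"rot":[0,0,0],"fingers":0.4},{"translation":[0,0,0],"rot":[0,0,0],"fingers":0.4}]'
```

```text
time_s: 27.42
eef_pos: [0.5822, 0.0073, 0.0386]
tcp_rot: [-180.0, 0.0, 165.5]
contact_force: [-0.5, -0.4, 0.8]
grip_width: 0.552
time_s: 27.58
eef_pos: [0.5822, 0.0072, 0.0385]
tcp_rot: [-180.0, 0.0, 165.5]
contact_force: [-4.5, 0.9, 8.9]
grip_width: 0.548
time_s: 27.75
eef_pos: [0.5823, 0.0073, 0.0384]
tcp_rot: [-180.0, 0.0, 165.5]
contact_force: [-8.5, -0.3, 17.9]
grip_width: 0.546
```

```bash

python3 -m pendant '[{"translation":[0,0,-0.001],"rot":[0,0,0],"fingers":0.5},{"translation":[0,0,-0.001],"rot":[0,0,0],"fingers":0.66},{"translation":[0,0,0],"rot":[0,0,0],"fingers":0.72},{"translation":[0,0,-0.006],"rot":[0,0,0],"fingers":0.75},{"translation":[0,0,-0.015],"rot":[0,0,0],"fingers":0.75},{"translation":[0,0,-0.025],"rot":[0,0,0],"fingers":0.75},{"translation":[0,0,-0.03],"rot":[0,0,0],"fingers":0.75},{"translation":[0,0,-0.02],"rot":[0,0,0],"fingers":0.75},{"translation":[0,0,0],"rot":[0,0,0],"fingers":0.75},{"translation":[0,0,0],"rot":[0,0,0],"fingers":0.75}]'
python3 g.py 0.4323 0.3211 0.12 205.3; python3 look.py 12
python3 - <<'E'
from h import *
s=r.snapshot("side"); crop("side",s,240,340,150,235,7,"s12b.png")
E
```

```text
time_s: 28.58
eef_pos: [0.5825, 0.0072, 0.1352]
tcp_rot: [180.0, 0.1, 165.5]
contact_force: [0.5, -0.3, 0.0]
grip_width: 0.749
t=28.58 at [0.5825 0.0072 0.1352] rpy [1.7999e+02 1.2000e-01 1.6550e+02] F [ 0.5 -0.3  0. ] w 0.749
tool shift mm [224.  266.3  14.8] dist 348
rotvec [ -0.04   0.12 -39.8 ]
white xy 0.4323 0.3211  size 81.3 x 50.8 yaw 25.8 px [196. 241.]
white xy 0.5565 0.3534  size 82.0 x 50.9 yaw 7.0 px [186. 203.]
white xy 0.6160 -0.0012  size 113.7 x 37.1 yaw 78.1 px [295. 184.]
top xy 0.5681 0.0097  size 52.7 x 20.3 yaw 80.9 px [292. 199.]
```

View pics/s12b.png

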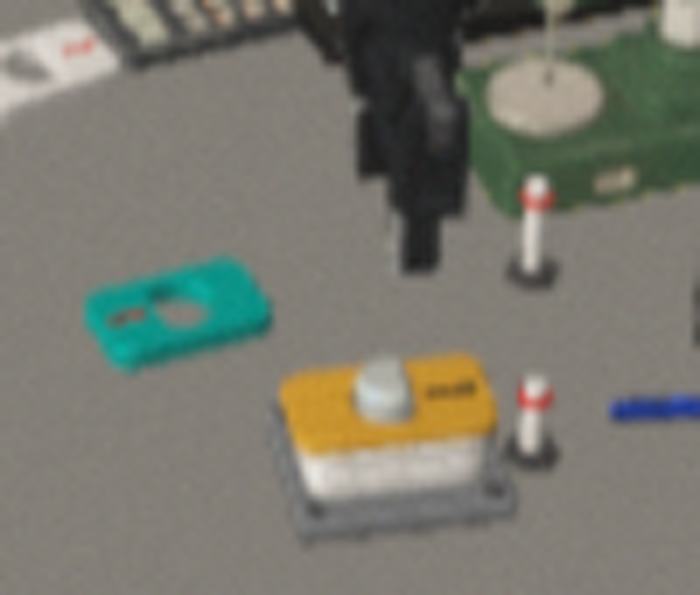

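```bash

python3 -m pendant '[{"translation":[0.0224,0.0266,0],"rot":[0,0,0],"fingers":0.75},{"translation":[0.0224,0.0266,0],"rot":[0,0,0],"fingers":0.75},{"translation":[0.0224,0.0266,0],"rot":[0,0,0],"fingers":0.75},{"translation":[0.0224,0.0266,0],"rot":[0,0,0],"fingers":0.75},{"translation":[0.0224,0.0266,0],"rot":[0,0,0],"fingers":0.75},{"translation":[0.0224,0.0266,0],"rot":[0,0,0],"fingers":0.75},{"translation":[0.0224,0.0266,0],"rot":[0,0,0],"fingers":0.75},{"translation":[0.0224,0.0266,0],"rot":[0,0,0],"fingers":0.75},{"translation":[0.0224,0.0266,0],"rot":[0,0,0],"fingers":0.75},{"translation":[0.0224,0.0266,0],"rot":[0,0,0],"fingers":0.75}]'
python3 -m pendant '[{"translation":[0,0,0.01],"rot":[0,0,-6.65],"fingers":0.75},{"translation":[0,0,0.01],"rot":[0,0,-6.65],"fingers":0.75},{"translation":[0,0,0.01],"rot":[0,0,-6.65],"fingers":0.75},{"translation":[0,0,0.01],"rot":[0,0,-6.65],"fingers":0.75},{"translation":[0,0,0.01],"rot":[0,0,-6.65],"fingers":0.75},{"translation":[0,0,0.01],"rot":[0,0,-6.65],"fingers":0.75},{"translation":[0,0,0],"rot":[0,0,0],"fingers":0.75},{"translation":[0,0,0],"rot":[0,0,0],"fingers":0.75}]'
python3 g.py 0.4323 0.3211 0.004 205.5; python3 look.py 13
```

```text
time_s: 29.57
eef_pos: [0.4304, 0.3221, 0.1333]
tcp_rot: [-179.9, -0.1, 165.5]
contact_force: [0.4, 0.6, 0.4]
grip_width: 0.752
time_s: 30.23
eef_pos: [0.4314, 0.3207, 0.0735]
tcp_rot: [180.0, -0.1, -154.8]
contact_force: [-0.5, -0.2, 1.0]
grip_width: 0.751
t=30.23 at [0.4314 0.3207 0.0735] rpy [ 1.8000e+02 -1.2000e-01 -1.5481e+02] F [-0.5 -0.2  1. ] w 0.751
tool shift mm [-1.2 -0.  69.5] dist 69
rotvec [ 0.   -0.12 -0.31]
white xy 0.4000 0.4133  size 103.3 x 38.5 yaw -62.4 px [168. 250.]
white xy 0.5565 0.3535  size 81.9 x 51.0 yaw 7.0 px [186. 203.]
top xy 0.5856 0.0056  size 93.1 x 52.8 yaw -14.5 px [293. 193.]
```

View pics/t13.png

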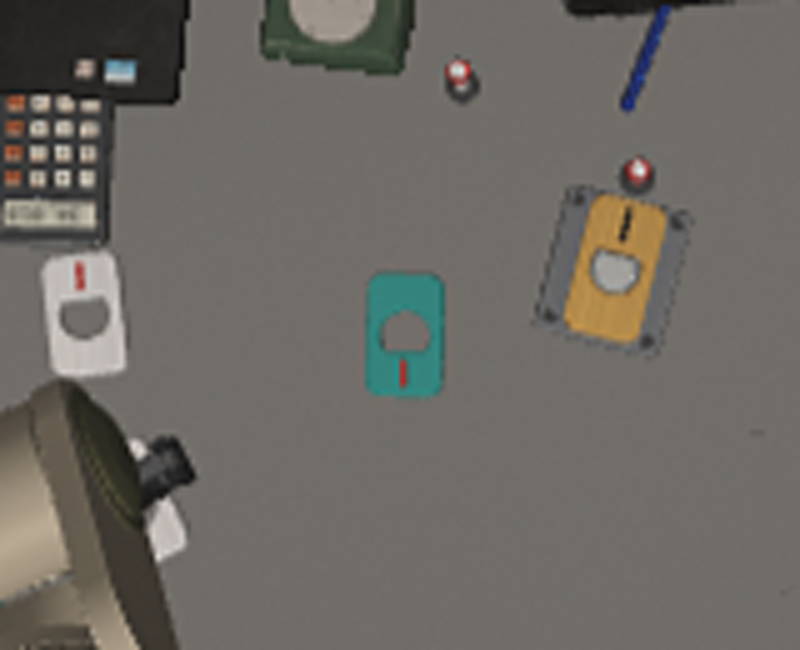

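View pics/s13.png

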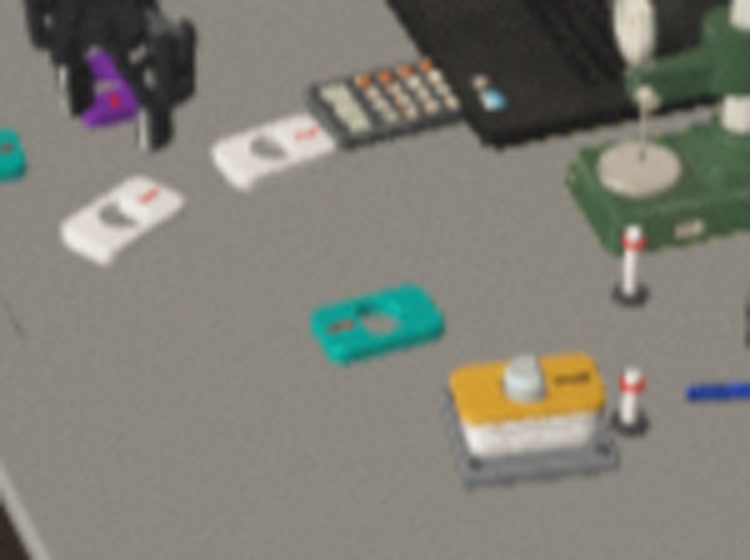

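```bash

python3 -m pendant '[{"translation":[-0.0008,0,0.02],"rot":[0,0,0],"fingers":0.75},{"translation":[0,0,0.02],"rot":[0,0,0],"fingers":0.75},{"translation":[0,0,0.015],"rot":[0,0,0],"fingers":0.75},{"translation":[0,0,0.01],"rot":[0,0,0],"fingers":0.7},{"translation":[0,0,0.003],"rot":[0,0,0],"fingers":0.66},{"translation":[0,0,0],"rot":[0,0,0],"fingers":0.64},{"translation":[0,0,0],"rot":[0,0,0],"fingers":0.64}]'
python3 g.py 0.4323 0.3211 0.004 205.5
python3 -m pendant '[{"translation":[0,0,0],"rot":[0,0,0],"fingers":0.4},{"translation":[0,0,0],"rot":[0,0,0],"fingers":0.4},{"translation":[0,0,0],"rot":[0,0,0],"fingers":0.4},{"translation":[0,0,0],"rot":[0,0,0],"fingers":0.4}]'
python3 -m pendant '[{"translation":[0,0,-0.01],"rot":[0,0,0],"fingers":0.4},{"translation":[0,0,-0.02],"rot":[0,0,0],"fingers":0.4},{"translation":[0,0,-0.03],"rot":[0,0,0],"fingers":0.4},{"translation":[0,0,-0.03],"rot":[0,0,0],"fingers":0.4},{"translation":[0,0,-0.02],"rot":[0,0,0],"fingers":0.4},{"translation":[0,0,0],"rot":[0,0,0],"fingers":0.4},{"translation":[0,0,0],"rot":[0,0,0],"fingers":0.4}]'
python3 g.py 0.42 -0.22 0.12 175
```

```text
time_s: 30.92
eef_pos: [0.433, 0.3215, 0.0071]
tcp_rot: [-180.0, 0.1, -154.6]
contact_force: [-0.7, 1.3, 0.1]
grip_width: 0.639
t=30.92 at [0.433  0.3215 0.0071] rpy [-1.8000e+02  7.0000e-02 -1.5464e+02] F [-0.7  1.3  0.1] w 0.639
tool shift mm [ 0.8 -0.   3.1] dist 3
rotvec [-0.    0.07 -0.14]
time_s: 31.25
eef_pos: [0.4331, 0.3216, 0.008]
tcp_rot: [-180.0, 0.1, -154.6]
contact_force: [-2.6, -1.4, 8.1]
grip_width: 0.541
time_s: 31.83
eef_pos: [0.4328, 0.3214, 0.1176]
tcp_rot: [-180.0, 0.1, -154.6]
contact_force: [-0.1, -0.7, -2.6]
grip_width: 0.539
t=31.83 at [0.4328 0.3214 0.1176] rpy [-1.8000e+02  1.5000e-01 -1.5461e+02] F [-0.1 -0.7 -2.6] w 0.539
tool shift mm [ 243.7 -483.6   -3. ] dist 542
rotvec [ 0.04  0.15 30.39]
```

```bash

python3 -m pendant '[{"translation":[0.0152,-0.0302,0],"rot":[0,0,0],"fingers":0.4},{"translation":[0.0152,-0.0302,0],"rot":[0,0,0],"fingers":0.4},{"translation":[0.0152,-0.0302,0],"rot":[0,0,0],"fingers":0.4},{"translation":[0.0152,-0.0302,0],"rot":[0,0,0],"fingers":0.4},{"translation":[0.0152,-0.0302,0],"rot":[0,0,0],"fingers":0.4},{"translation":[0.0152,-0.0302,0],"rot":[0,0,0],"fingers":0.4},{"translation":[0.0152,-0.0302,0],"rot":[0,0,0],"fingers":0.4},{"translation":[0.0152,-0.0302,0],"rot":[0,0,0],"fingers":0.4},{"translation":[0.0152,-0.0302,0],"rot":[0,0,0],"fingers":0.4},{"translation":[0.0152,-0.0302,0],"rot":[0,0,0],"fingers":0.4}]'
python3 -m pendant '[{"translation":[0,0,0],"rot":[0,0,6.1],"fingers":0.4},{"translation":[0,0,0],"rot":[0,0,6.1],"fingers":0.4},{"translation":[0,0,0],"rot":[0,0,6.1],"fingers":0.4},{"translation":[0,0,0],"rot":[0,0,6.1],"fingers":0.4},{"translation":[0,0,0],"rot":[0,0,6.1],"fingers":0.4},{"translation":[0,0,0],"rot":[0,0,0],"fingers":0.4}]'
python3 g.py 0.425 -0.2326 0.06 175
```

```text
time_s: 32.67
eef_pos: [0.4237, -0.0181, 0.1153]
tcp_rot: [179.9, -0.1, -154.6]
contact_force: [-0.1, 0.2, -1.4]
grip_width: 0.534
time_s: 33.17
eef_pos: [0.424, -0.0166, 0.1153]
tcp_rot: [180.0, -0.1, 174.7]
contact_force: [0.3, -0.3, -1.3]
grip_width: 0.534
t=33.17 at [ 0.424  -0.0166  0.1153] rpy [ 1.7997e+02 -1.2000e-01  1.7467e+02] F [ 0.3 -0.3 -1.3] w 0.534
tool shift mm [ -21.2 -215.    55.2] dist 223
rotvec [ 0.03 -0.12 -0.33]
```

```bash

python3 -m pendant '[{"translation":[-0.0026,-0.0269,0],"rot":[0,0,0],"fingers":0.4},{"translation":[-0.0026,-0.0269,0],"rot":[0,0,0],"fingers":0.4},{"translation":[-0.0026,-0.0269,0],"rot":[0,0,0],"fingers":0.4},{"translation":[-0.0026,-0.0269,0],"rot":[0,0,0],"fingers":0.4},{"translation":[-0.0026,-0.0269,0],"rot":[0,0,0],"fingers":0.4},{"translation":[-0.0026,-0.0269,0],"rot":[0,0,0],"fingers":0.4},{"translation":[-0.0026,-0.0269,0],"rot":[0,0,0],"fingers":0.4},{"translation":[-0.0026,-0.0269,0.02],"rot":[0,0,0],"fingers":0.4},{"translation":[0,0,0.02],"rot":[0,0,0],"fingers":0.4},{"translation":[0,0,0],"rot":[0,0,0],"fingers":0.4}]'
python3 g.py 0.425 -0.2326 0.012 175
python3 - <<'E'
from h import *
t=r.snapshot("top"); s=r.snapshot("side")
crop("top",t,280,440,180,290,5,"t14.png"); crop("side",s,190,350,200,350,5,"s14.png")
E
```

```text
time_s: 34.0
eef_pos: [0.4242, -0.2324, 0.0726]
tcp_rot: [179.7, -0.3, 175.0]
contact_force: [-0.2, 0.5, -1.6]
grip_width: 0.535
t=34.00 at [ 0.4242 -0.2324  0.0726] rpy [179.74  -0.34 174.95] F [-0.2  0.5 -1.6] w 0.535
tool shift mm [-1.1 -0.4 60.6] dist 61
rotvec [ 0.26 -0.34 -0.05]
```

View pics/s14.png

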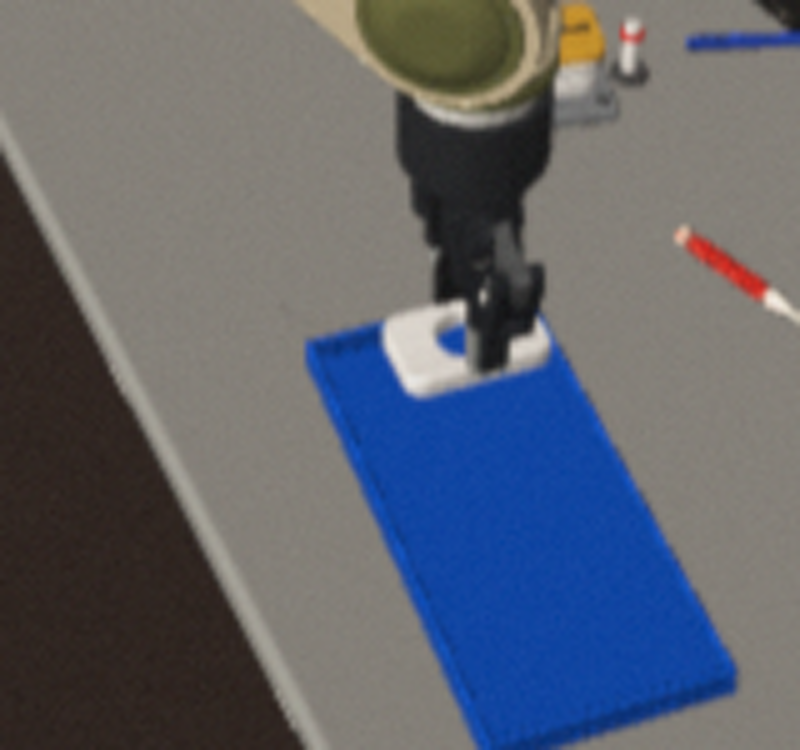

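View pics/t14.png

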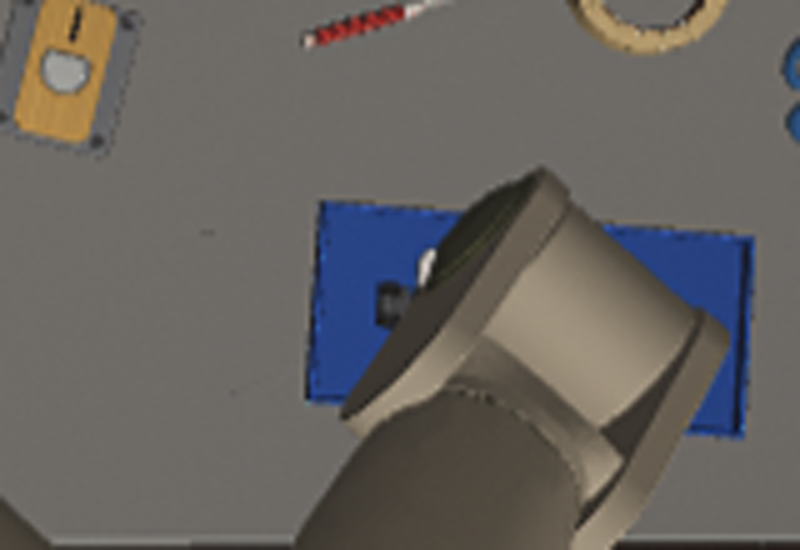

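```bash

python3 -m pendant '[{"translation":[0,0,0.015],"rot":[0,0,0],"fingers":0.4},{"translation":[0,0,0.02],"rot":[0,0,0],"fingers":0.4},{"translation":[0,0,0.012],"rot":[0,0,0],"fingers":0.4},{"translation":[0,0,0.007],"rot":[0,0,0],"fingers":0.4},{"translation":[0,0,0],"rot":[0,0,0],"fingers":0.4},{"translation":[0,0,0],"rot":[0,0,0],"fingers":0.4}]'
python3 -m pendant '[{"translation":[0,0,0.003],"rot":[0,0,0],"fingers":0.4},{"translation":[0,0,0],"rot":[0,0,0],"fingers":0.4}]'
python3 -m pendant '[{"translation":[0,0,0.002],"rot":[0,0,0],"fingers":0.4},{"translation":[0,0,0],"rot":[0,0,0],"fingers":0.4}]'
```

```text
time_s: 34.6
eef_pos: [0.4268, -0.2329, 0.0232]
tcp_rot: [-180.0, 0.0, 175.0]
contact_force: [0.5, 0.5, -1.0]
grip_width: 0.535
time_s: 34.77
eef_pos: [0.4266, -0.233, 0.0198]
tcp_rot: [-180.0, 0.0, 174.9]
contact_force: [-0.5, 0.4, -0.9]
grip_width: 0.539
time_s: 34.93
eef_pos: [0.4263, -0.233, 0.0174]
tcp_rot: [-180.0, 0.0, 174.9]
contact_force: [-0.5, -0.2, -1.4]
grip_width: 0.536
```

```bash

python3 -m pendant '[{"translation":[0,0,0.003],"rot":[0,0,0],"fingers":0.4},{"translation":[0,0,0],"rot":[0,0,0],"fingers":0.4}]'
python3 -m pendant '[{"translation":[0,0,0.002],"rot":[0,0,0],"fingers":0.4},{"translation":[0,0,0],"rot":[0,0,0],"fingers":0.4}]'
python3 -m pendant '[{"translation":[0,0,0.0015],"rot":[0,0,0],"fingers":0.4},{"translation":[0,0,0],"rot":[0,0,0],"fingers":0.4}]'
```

```text
time_s: 35.1
eef_pos: [0.4261, -0.2328, 0.0139]
tcp_rot: [180.0, -0.0, 174.9]
contact_force: [0.4, 1.1, -2.1]
grip_width: 0.534
time_s: 35.27
eef_pos: [0.4263, -0.233, 0.0122]
tcp_rot: [-180.0, 0.0, 174.9]
contact_force: [-0.5, -0.7, -0.9]
grip_width: 0.537
time_s: 35.43
eef_pos: [0.4264, -0.2331, 0.012]
tcp_rot: [-180.0, 0.0, 174.9]
contact_force: [-4.5, 4.2, 16.9]
grip_width: 0.535
```

```bash

python3 -m pendant '[{"translation":[0,0,-0.001],"rot":[0,0,0],"fingers":0.6},{"translation":[0,0,0],"rot":[0,0,0],"fingers":0.7},{"translation":[0,0,-0.004],"rot":[0,0,0],"fingers":0.75},{"translation":[0,0,-0.015],"rot":[0,0,0],"fingers":0.75},{"translation":[0,0,-0.025],"rot":[0,0,0],"fingers":0.75},{"translation":[0,0,-0.03],"rot":[0,0,0],"fingers":0.75},{"translation":[0,0,-0.03],"rot":[0,0,0],"fingers":0.75},{"translation":[0,0,-0.02],"rot":[0,0,0],"fingers":0.75},{"translation":[0,0,0],"rot":[0,0,0],"fingers":0.75},{"translation":[0,0,0],"rot":[0,0,0],"fingers":0.75}]'
python3 g.py 0.5565 0.3535 0.13 187
python3 look.py 15
```

```text
time_s: 36.27
eef_pos: [0.4265, -0.2332, 0.1365]
tcp_rot: [-179.9, 0.1, 174.9]
contact_force: [0.2, -0.2, 0.2]
grip_width: 0.753
t=36.27 at [ 0.4265 -0.2332  0.1365] rpy [-1.7993e+02  9.0000e-02  1.7490e+02] F [ 0.2 -0.2  0.2] w 0.753
tool shift mm [-77.2 595.9   5.9] dist 601
rotvec [ -0.08   0.08 -12.1 ]
white xy 0.5565 0.3534  size 82.0 x 50.9 yaw 7.0 px [186. 203.]
top xy 0.5856 0.0056  size 93.1 x 52.8 yaw -14.5 px [293. 193.]
```

View pics/s15.png

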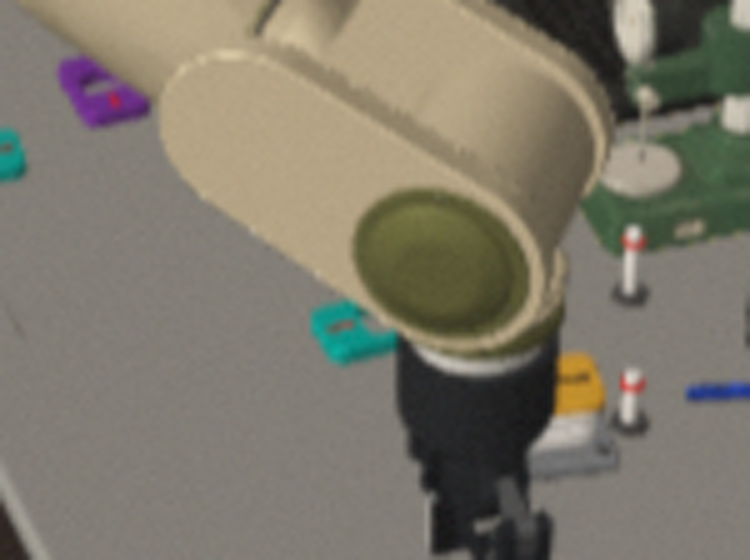

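```bash

python3 -m pendant '[{"translation":[-0.0039,0.0298,0],"rot":[0,0,0],"fingers":0.75},{"translation":[-0.0039,0.0298,0],"rot":[0,0,0],"fingers":0.75},{"translation":[-0.0039,0.0298,0],"rot":[0,0,0],"fingers":0.75},{"translation":[-0.0039,0.0298,0],"rot":[0,0,0],"fingers":0.75},{"translation":[-0.0039,0.0298,0],"rot":[0,0,0],"fingers":0.75},{"translation":[-0.0039,0.0298,0],"rot":[0,0,0],"fingers":0.75},{"translation":[-0.0039,0.0298,0],"rot":[0,0,0],"fingers":0.75},{"translation":[-0.0039,0.0298,0],"rot":[0,0,0],"fingers":0.75},{"translation":[-0.0039,0.0298,0],"rot":[0,0,0],"fingers":0.75},{"translation":[-0.0039,0.0298,0],"rot":[0,0,0],"fingers":0.75}]'
python3 -m pendant '[{"translation":[-0.0039,0.0298,0],"rot":[0,0,0],"fingers":0.75},{"translation":[-0.0039,0.0298,0],"rot":[0,0,0],"fingers":0.75},{"translation":[-0.0039,0.0298,0],"rot":[0,0,0],"fingers":0.75},{"translation":[-0.0039,0.0298,0],"rot":[0,0,0],"fingers":0.75},{"translation":[-0.0039,0.0298,0],"rot":[0,0,0],"fingers":0.75},{"translation":[-0.0039,0.0298,0],"rot":[0,0,0],"fingers":0.75},{"translation":[-0.0039,0.0298,0],"rot":[0,0,0],"fingers":0.75},{"translation":[-0.0039,0.0298,0],"rot":[0,0,0],"fingers":0.75},{"translation":[-0.0039,0.0298,0],"rot":[0,0,0],"fingers":0.75},{"translation":[-0.0039,0.0298,0],"rot":[0,0,-6],"fingers":0.75}]'
python3 -m pendant '[{"translation":[0,0,0.01],"rot":[0,0,-6.1],"fingers":0.75},{"translation":[0,0,0.02],"rot":[0,0,0],"fingers":0.75},{"translation":[0,0,0.02],"rot":[0,0,0],"fingers":0.75},{"translation":[0,0,0],"rot":[0,0,0],"fingers":0.75},{"translation":[0,0,0],"rot":[0,0,0],"fingers":0.75}]'
python3 g.py 0.5565 0.3535 0.006 187; python3 look.py 16
python3 - <<'E'
from h import *
t=r.snapshot("top"); s=r.snapshot("side")
crop("top",t,280,440,180,290,5,"t16b.png"); crop("side",s,190,350,200,350,4,"s16b.png")
E
```

```text
time_s: 37.2
eef_pos: [0.4912, 0.0619, 0.1345]
tcp_rot: [180.0, -0.1, 174.9]
contact_force: [0.7, -0.0, -0.0]
grip_width: 0.75
time_s: 38.03
eef_pos: [0.5566, 0.355, 0.1339]
tcp_rot: [-179.9, -0.2, -179.1]
contact_force: [0.8, -0.4, 0.5]
grip_width: 0.756
time_s: 38.45
eef_pos: [0.5563, 0.3534, 0.0841]
tcp_rot: [-179.9, -0.2, -173.0]
contact_force: [0.7, 0.4, -0.1]
grip_width: 0.749
t=38.45 at [0.5563 0.3534 0.0841] rpy [-179.94   -0.21 -173.01] F [ 0.7  0.4 -0.1] w 0.749
tool shift mm [-0.5  0.2 78.1] dist 78
rotvec [-0.06 -0.21 -0.01]
white xy 0.4256 -0.2359  size 79.3 x 51.0 yaw -1.3 px [367. 242.]
white xy 0.5734 0.4632  size 106.1 x 32.2 yaw -68.4 px [153. 198.]
top xy 0.5856 0.0056  size 93.1 x 52.8 yaw -14.5 px [293. 193.]
```

View pics/s16.png

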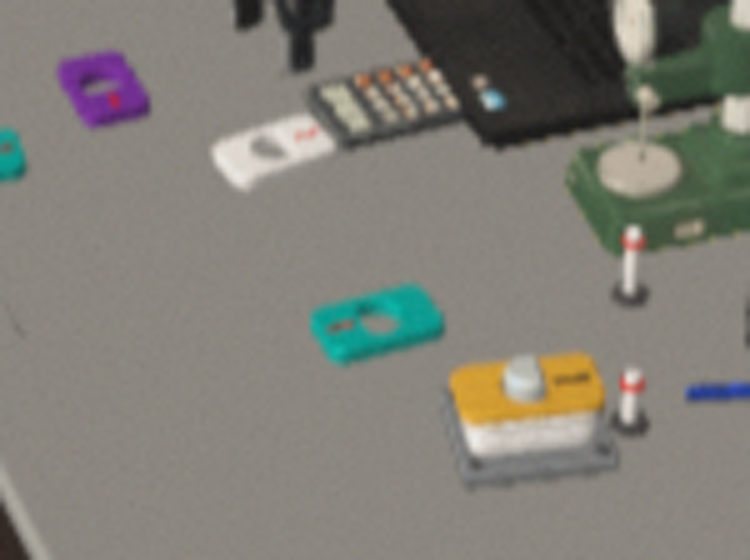

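View pics/t16b.png

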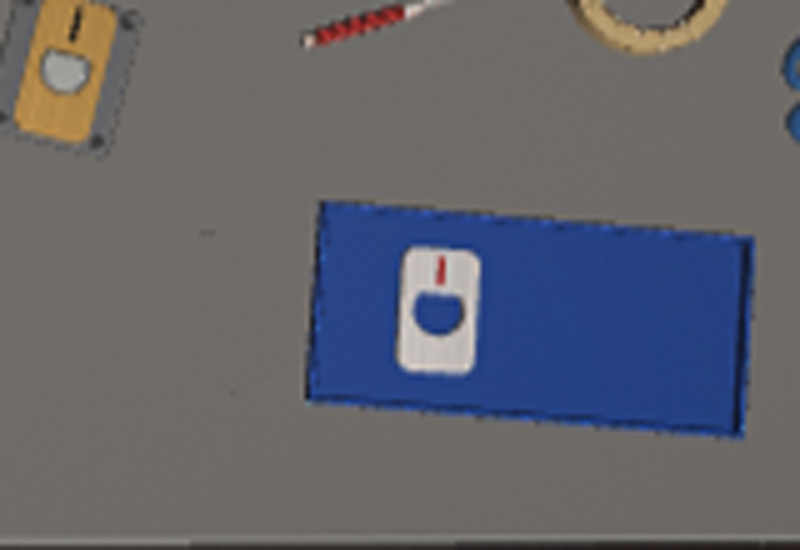

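```bash

python3 -m pendant '[{"translation":[0.0008,0,0.02],"rot":[0,0,0],"fingers":0.75},{"translation":[0,0,0.02],"rot":[0,0,0],"fingers":0.75},{"translation":[0,0,0.02],"rot":[0,0,0],"fingers":0.75},{"translation":[0,0,0.01],"rot":[0,0,0],"fingers":0.7},{"translation":[0,0,0.005],"rot":[0,0,0],"fingers":0.66},{"translation":[0,0,0],"rot":[0,0,0],"fingers":0.64},{"translation":[0,0,0],"rot":[0,0,0],"fingers":0.64},{"translation":[0,0,0],"rot":[0,0,0],"fingers":0.64}]'
python3 g.py 0.5560 0.3535 0.005 187
```

```text
time_s: 39.32
eef_pos: [0.557, 0.3539, 0.0122]
tcp_rot: [180.0, 0.1, -173.0]
contact_force: [-0.3, 0.2, 0.9]
grip_width: 0.641
t=39.32 at [0.557  0.3539 0.0122] rpy [ 1.7996e+02  1.3000e-01 -1.7301e+02] F [-0.3  0.2  0.9] w 0.641
tool shift mm [ 1.  -0.3  7.2] dist 7
rotvec [ 0.04  0.13 -0.01]
```

```bash

python3 -m pendant '[{"translation":[0.001,0,0.004],"rot":[0,0,0],"fingers":0.64},{"translation":[0,0,0.003],"rot":[0,0,0],"fingers":0.62},{"translation":[0,0,0],"rot":[0,0,0],"fingers":0.4},{"translation":[0,0,0],"rot":[0,0,0],"fingers":0.4},{"translation":[0,0,0],"rot":[0,0,0],"fingers":0.4},{"translation":[0,0,0],"rot":[0,0,0],"fingers":0.4}]'
python3 -m pendant '[{"translation":[0,0,-0.01],"rot":[0,0,0],"fingers":0.4},{"translation":[0,0,-0.02],"rot":[0,0,0],"fingers":0.4},{"translation":[0,0,-0.03],"rot":[0,0,0],"fingers":0.4},{"translation":[0,0,-0.03],"rot":[0,0,0],"fingers":0.4},{"translation":[0,0,-0.02],"rot":[0,0,6],"fingers":0.4},{"translation":[0,0,0],"rot":[0,0,6],"fingers":0.4},{"translation":[0,0,0],"rot":[0,0,0],"fingers":0.4},{"translation":[0,0,0],"rot":[0,0,0],"fingers":0.4}]'
python3 g.py 0.415 -0.345 0.12 175
```

```text
time_s: 39.82
eef_pos: [0.5553, 0.3536, 0.004]
tcp_rot: [180.0, 0.0, -173.0]
contact_force: [-0.5, -0.5, 1.9]
grip_width: 0.561
time_s: 40.48
eef_pos: [0.5549, 0.3533, 0.1136]
tcp_rot: [-180.0, -0.1, 175.2]
contact_force: [-0.2, -0.4, -1.1]
grip_width: 0.559
t=40.48 at [0.5549 0.3533 0.1136] rpy [-1.7997e+02 -5.0000e-02  1.7517e+02] F [-0.2 -0.4 -1.1] w 0.559
tool shift mm [  80.6 -707.6   -6. ] dist 712
rotvec [-0.03 -0.05  0.17]
```

```bash

python3 -m pendant '[{"translation":[0.0034,-0.0295,0],"rot":[0,0,0],"fingers":0.4},{"translation":[0.0034,-0.0295,0],"rot":[0,0,0],"fingers":0.4},{"translation":[0.0034,-0.0295,0],"rot":[0,0,0],"fingers":0.4},{"translation":[0.0034,-0.0295,0],"rot":[0,0,0],"fingers":0.4},{"translation":[0.0034,-0.0295,0],"rot":[0,0,0],"fingers":0.4},{"translation":[0.0034,-0.0295,0],"rot":[0,0,0],"fingers":0.4},{"translation":[0.0034,-0.0295,0],"rot":[0,0,0],"fingers":0.4},{"translation":[0.0034,-0.0295,0],"rot":[0,0,0],"fingers":0.4},{"translation":[0.0034,-0.0295,0],"rot":[0,0,0],"fingers":0.4},{"translation":[0.0034,-0.0295,0],"rot":[0,0,0],"fingers":0.4}]'
python3 -m pendant '[{"translation":[0.0034,-0.0295,0],"rot":[0,0,0],"fingers":0.4},{"translation":[0.0034,-0.0295,0],"rot":[0,0,0],"fingers":0.4},{"translation":[0.0034,-0.0295,0],"rot":[0,0,0],"fingers":0.4},{"translation":[0.0034,-0.0295,0],"rot":[0,0,0],"fingers":0.4},{"translation":[0.0034,-0.0295,0],"rot":[0,0,0],"fingers":0.4},{"translation":[0.0034,-0.0295,0],"rot":[0,0,0],"fingers":0.4},{"translation":[0.0034,-0.0295,0],"rot":[0,0,0],"fingers":0.4},{"translation":[0.0034,-0.0295,0],"rot":[0,0,0],"fingers":0.4},{"translation":[0.0034,-0.0295,0],"rot":[0,0,0],"fingers":0.4},{"translation":[0.0034,-0.0295,0],"rot":[0,0,0],"fingers":0.4}]'
python3 -m pendant '[{"translation":[0.0034,-0.0295,0],"rot":[0,0,0],"fingers":0.4},{"translation":[0.0034,-0.0295,0],"rot":[0,0,0],"fingers":0.4},{"translation":[0.0034,-0.0295,0],"rot":[0,0,0],"fingers":0.4},{"translation":[0,-0.025,0.01],"rot":[0,0,0],"fingers":0.4},{"translation":[0,0,0.02],"rot":[0,0,0],"fingers":0.4},{"translation":[0,0,0],"rot":[0,0,0],"fingers":0.4},{"translation":[0,0,0],"rot":[0,0,0],"fingers":0.4}]'
python3 g.py 0.415 -0.345 0.02 175
python3 - <<'E'
from h import *
t=r.snapshot("top"); s=r.snapshot("side")
crop("top",t,280,440,180,290,5,"t17.png"); crop("side",s,190,350,200,350,4,"s17.png")
E
```

```text
time_s: 41.32
eef_pos: [0.4946, 0.0614, 0.1131]
tcp_rot: [180.0, -0.1, 175.2]
contact_force: [1.5, -0.4, -0.2]
grip_width: 0.563
time_s: 42.15
eef_pos: [0.435, -0.2294, 0.1131]
tcp_rot: [179.9, -0.1, 175.2]
contact_force: [0.9, 0.8, -1.8]
grip_width: 0.559
time_s: 42.73
eef_pos: [0.4153, -0.3395, 0.0827]
tcp_rot: [179.8, -0.1, 175.1]
contact_force: [0.0, 0.3, -1.1]
grip_width: 0.56
t=42.73 at [ 0.4153 -0.3395  0.0827] rpy [ 1.7984e+02 -1.5000e-01  1.7510e+02] F [ 0.   0.3 -1.1] w 0.560
tool shift mm [-0.3 -5.6 62.7] dist 63
rotvec [ 0.16 -0.15  0.1 ]
```

View pics/s17.png

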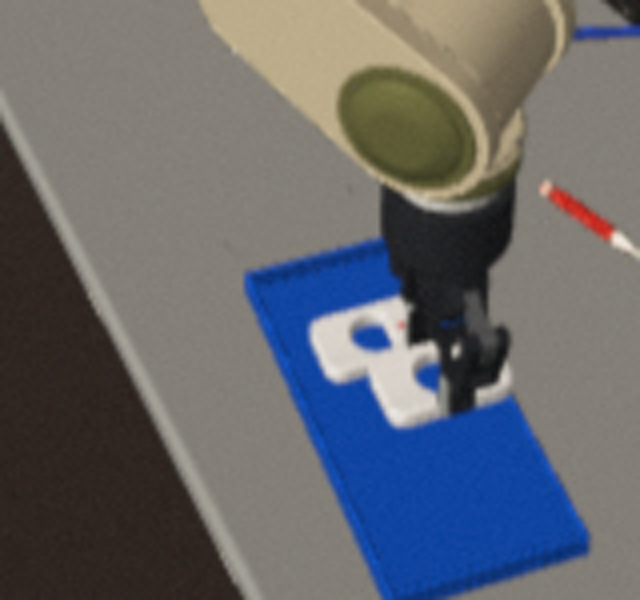

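```bash

python3 -m pendant '[{"translation":[0,-0.005,0.015],"rot":[0,0,0],"fingers":0.4},{"translation":[0,0,0.02],"rot":[0,0,0],"fingers":0.4},{"translation":[0,0,0.015],"rot":[0,0,0],"fingers":0.4},{"translation":[0,0,0.012],"rot":[0,0,0],"fingers":0.4},{"translation":[0,0,0.005],"rot":[0,0,0],"fingers":0.4},{"translation":[0,0,0],"rot":[0,0,0],"fingers":0.4},{"translation":[0,0,0],"rot":[0,0,0],"fingers":0.4}]'
python3 -m pendant '[{"translation":[0,0,0.003],"rot":[0,0,0],"fingers":0.4},{"translation":[0,0,0],"rot":[0,0,0],"fingers":0.4}]'
python3 -m pendant '[{"translation":[0,0,0.002],"rot":[0,0,0],"fingers":0.4},{"translation":[0,0,0],"rot":[0,0,0],"fingers":0.4}]'
```

```text
time_s: 43.42
eef_pos: [0.416, -0.3455, 0.0177]
tcp_rot: [-180.0, 0.0, 175.0]
contact_force: [0.8, -0.1, -0.9]
grip_width: 0.56
time_s: 43.58
eef_pos: [0.4157, -0.3456, 0.0143]
tcp_rot: [-180.0, 0.0, 175.0]
contact_force: [-0.4, 0.2, -2.0]
grip_width: 0.56
time_s: 43.75
eef_pos: [0.4155, -0.3455, 0.0118]
tcp_rot: [-180.0, 0.0, 175.0]
contact_force: [-0.1, 1.0, -1.0]
grip_width: 0.561
```

```bash

python3 -m pendant '[{"translation":[0,0,0.002],"rot":[0,0,0],"fingers":0.4},{"translation":[0,0,0],"rot":[0,0,0],"fingers":0.4}]'
python3 -m pendant '[{"translation":[0,0,0.0015],"rot":[0,0,0],"fingers":0.4},{"translation":[0,0,0],"rot":[0,0,0],"fingers":0.4}]'
python3 -m pendant '[{"translation":[0,0,0.001],"rot":[0,0,0],"fingers":0.4},{"translation":[0,0,0],"rot":[0,0,0],"fingers":0.4}]'
```

```text
time_s: 43.92
eef_pos: [0.4154, -0.3454, 0.0096]
tcp_rot: [180.0, -0.0, 175.0]
contact_force: [-0.2, -0.4, -0.8]
grip_width: 0.559
time_s: 44.08
eef_pos: [0.4154, -0.3454, 0.008]
tcp_rot: [180.0, -0.0, 175.0]
contact_force: [0.2, 1.2, -1.4]
grip_width: 0.557
time_s: 44.25
eef_pos: [0.4155, -0.3455, 0.0079]
tcp_rot: [-180.0, -0.0, 175.0]
contact_force: [-1.7, 1.9, 6.2]
grip_width: 0.558
```

Release, retreat and check everything.

```bash

python3 -m pendant '[{"translation":[0,0,-0.0005],"rot":[0,0,0],"fingers":0.62},{"translation":[0,0,0],"rot":[0,0,0],"fingers":0.7},{"translation":[0,0,-0.004],"rot":[0,0,0],"fingers":0.75},{"translation":[0,0,-0.015],"rot":[0,0,0],"fingers":0.75},{"translation":[0,0,-0.025],"rot":[0,0,0],"fingers":0.75},{"translation":[0,0,-0.03],"rot":[0,0,0],"fingers":0.75},{"translation":[0,0,-0.03],"rot":[0,0,0],"fingers":0.75},{"translation":[0,0,-0.03],"rot":[0,0,0],"fingers":0.75},{"translation":[0,0,-0.03],"rot":[0,0,0],"fingers":0.75},{"translation":[0,0,0],"rot":[0,0,0],"fingers":0.75}]'
python3 -m pendant '[{"translation":[0,0.03,0],"rot":[0,0,0],"fingers":0.75},{"translation":[0,0.03,0],"rot":[0,0,0],"fingers":0.75},{"translation":[0,0.03,0],"rot":[0,0,0],"fingers":0.75},{"translation":[0,0.03,0],"rot":[0,0,0],"fingers":0.75},{"translation":[0,0.03,0],"rot":[0,0,0],"fingers":0.75},{"translation":[0,0.03,0],"rot":[0,0,0],"fingers":0.75},{"translation":[0,0.03,0],"rot":[0,0,0],"fingers":0.75},{"translation":[0,0.03,0],"rot":[0,0,0],"fingers":0.75},{"translation":[0,0.03,0],"rot":[0,0,0],"fingers":0.75},{"translation":[0,0.03,0],"rot":[0,0,0],"fingers":0.75}]'
python3 -m pendant '[{"translation":[0,0.03,0],"rot":[0,0,0],"fingers":0.75},{"translation":[0,0.03,0],"rot":[0,0,0],"fingers":0.75},{"translation":[0,0.03,0],"rot":[0,0,0],"fingers":0.75},{"translation":[0,0.03,0],"rot":[0,0,0],"fingers":0.75},{"translation":[0,0.03,0],"rot":[0,0,0],"fingers":0.75},{"translation":[0,0.03,0],"rot":[0,0,0],"fingers":0.75},{"translation":[0,0.03,0],"rot":[0,0,0],"fingers":0.75},{"translation":[0,0,0],"rot":[0,0,0],"fingers":0.75},{"translation":[0,0,0],"rot":[0,0,0],"fingers":0.75}]'
python3 - <<'E'
from h import *
t=r.snapshot("top"); s=r.snapshot("side")
cv2.imwrite("pics/t18.png",t[:,:,::-1]); crop("side",s,190,350,170,320,5,"s18.png")
for n in("side",): crop(n,s,265,330,185,235,12,"s18b.png")
E
python3 look.py 19
```

```text
time_s: 45.08
eef_pos: [0.417, -0.3472, 0.1779]
tcp_rot: [-179.6, 0.4, 175.0]
contact_force: [-0.5, -0.6, 1.0]
grip_width: 0.749
time_s: 45.92
eef_pos: [0.4415, -0.0452, 0.1718]
tcp_rot: [-180.0, 0.0, 175.0]
contact_force: [1.2, -0.5, -0.3]
grip_width: 0.752
time_s: 46.67
eef_pos: [0.4597, 0.1636, 0.1715]
tcp_rot: [-180.0, -0.0, 175.1]
contact_force: [0.5, -1.1, -0.3]
grip_width: 0.747
white xy 0.3093 0.1380  size 41.2 x 26.4 yaw 11.9 px [253. 278.]
white xy 0.4179 -0.3488  size 80.5 x 50.9 yaw -2.6 px [402. 244.]
white xy 0.4366 0.2235  size 118.2 x 40.4 yaw -84.9 px [226. 239.]
white xy 0.4255 -0.2359  size 79.3 x 51.0 yaw -1.3 px [367. 242.]
top xy 0.5856 0.0056  size 93.1 x 52.8 yaw -14.5 px [293. 193.]
```

View pics/t18.png

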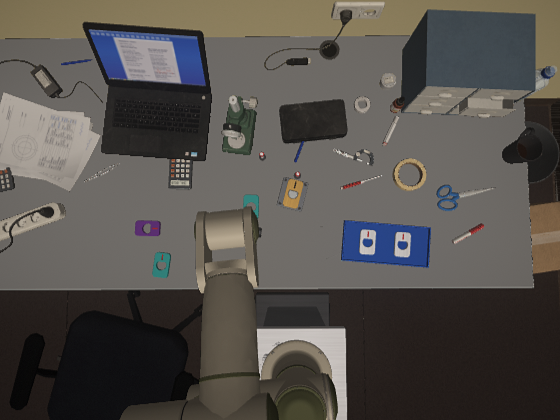

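View pics/s18.png

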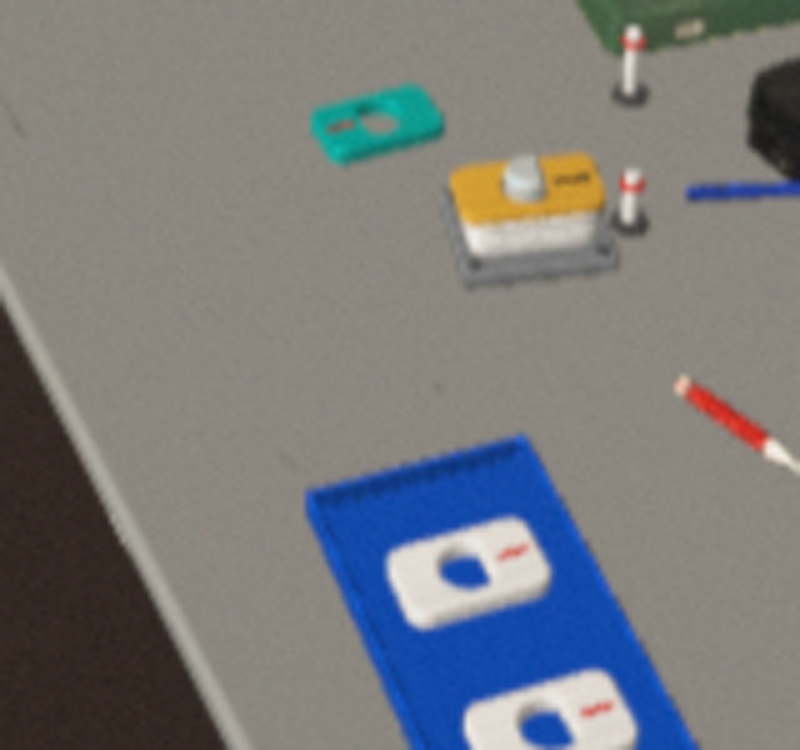

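View pics/s18b.png

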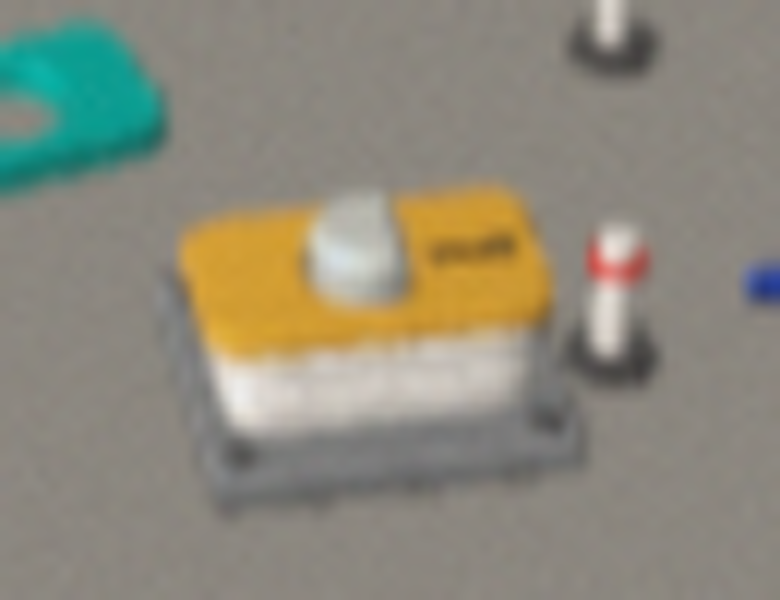

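```bash
python3 -c "
from workcell import r
print(r.finish_job())"
```

```text
the job is handed in; nothing more can be done
None
```

The job is handed in at about 47 s of robot time, with every step done. `finish_job()` gives no verdict.

- **Gauge:** I triangulated the red collars from both cameras. The gauge beside the shaft is the low one (collar centre about 34 mm above the desk, against about 45 mm for the other), so the stack takes two spacers.
- **Stack and cover:** I laid the cover aside on the desk and put two spacers on the shaft, both turned to its flat. The cover then went back on top and was pressed down with about 18 N. The tool stopped where two 12 mm spacers put the cover.
- **Left-overs:** Four spacers were present at the start. The two left over lie flat in the blue tray.
- **Last pictures:** They show the cover level with no gap under it, both spare spacers inside the tray, and the arm clear of everything. The tape roll, screwdriver and calculator look unmoved by eye; I did not measure them.
- **Problems:** I saw no grip slip and no spacer knocked aside. No check failed, but two readings were slightly off:
  - The first left-over spacer was gripped about 4 mm higher than the others and the gripper read slightly narrower, but it placed normally.
  - The second stacked spacer brushed the shaft with about 4 N sideways on its way down.

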